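# Refill the tea chest and clamp it shut

## Task

Refill the tea chest: swing its sprung clamp open, lift the lid off and lay it flat in the middle of the cork mat, and stand every tea tin upright on the floor of the chest, one to a compartment. Then seat the lid fully home on the chest again and swing the clamp over centre so that its pad presses on the lid. Do not disturb the mug, the travel mug or the honey jar.

Things in the scene. Friction and masses are not known exactly. Their poses are not given: they have to be found in the camera images.
- chest: fixed wooden tea chest, open on top: outside 156 (x) x 188 (y) x 100 mm high, walls and floor 6 mm thick; origin at the centre of its underside, z up. A cross of dividers, 4 mm thick and up to 40 mm above the underside, makes 4 compartments of 70 (x) x 86 (y) mm centred at x = +-37, y = +-45 mm; floor 6 mm above the origin. A clamp stands outside its -y wall.
- lid: loose lid, 0.3 kg nominal: plug 132 (x) x 164 (y) x 10 mm below, which drops 6 mm clear all round into the mouth of the chest, white plate 160 x 192 x 10 mm on it, dark ridge handle 14 (x) x 80 (y) x 34 mm high on top (54 mm in all); origin at the centre of the plug's underside, z up. Seated, its origin lies 90 mm above that of the chest, axes parallel. It starts seated with the clamp down.
- mat: fixed cork mat 180 (x) x 215 (y) x 6 mm where the lid is laid; origin at the centre of its underside
- tin_red: loose red tea tin, 0.14 kg: body 50 (x) x 70 (y) x 45 mm high with a black ridge grip on top, 14 (x) x 50 (y) x 30 mm, centred, so 75 mm in all; origin at the centre of the underside, z up. May be absent (two to four tins are present). Pinch the ridge across x.
- tin_green: loose green tea tin, 0.14 kg: body 50 (x) x 70 (y) x 45 mm high with a black ridge grip on top, 14 (x) x 50 (y) x 30 mm, centred, so 75 mm in all; origin at the centre of the underside, z up. May be absent (two to four tins are present). Pinch the ridge across x.
- tin_blue: loose blue tea tin, 0.14 kg: body 50 (x) x 70 (y) x 45 mm high with a black ridge grip on top, 14 (x) x 50 (y) x 30 mm, centred, so 75 mm in all; origin at the centre of the underside, z up. May be absent (two to four tins are present). Pinch the ridge across x.
- tin_yellow: loose yellow tea tin, 0.14 kg: body 50 (x) x 70 (y) x 45 mm high with a black ridge grip on top, 14 (x) x 50 (y) x 30 mm, centred, so 75 mm in all; origin at the centre of the underside, z up. May be absent (two to four tins are present). Pinch the ridge across x.
- clamp (a joint): angle of the sprung toggle clamp about the chest's x axis (rad): 0 = pad resting on the seated lid, 1.42 = fully open stop, -0.12 = lower stop with no lid. A spring drives it away from the dead centre at about 0.70 to both sides (about 0.17 N m at the ends; 2 to 7 N pushing at the knob). Loose things and the robot touch it; it does not touch the chest.
- clamp_pivot (a point): hinge axis of the clamp, on the chest at x = 0, y = -124, z = 110 mm of its frame
- clamp_knob (a point): centre of the clamp's green ball knob, 24 mm across, at the end of a 10 mm rod 90 mm from the pivot. Shut, the rod leans 38 degrees over the lid (knob 55 mm to +y of the pivot and 71 mm above it); at the dead centre it is upright; fully open it leans outward (knob 62 mm to -y, 65 mm above). Push it along its arc; past the dead centre it snaps over by itself.
- clamp_pad (a point): underside centre of the black rubber pad, 22 mm across, under the steel arm (18 wide, 64 long) that reaches over the lid, 52 mm from the pivot. Fully open the arm stands almost upright beside the chest, up to 62 mm above the pivot.
- mug: white mug with a handle, 80 mm across, 92 mm high, bystander; origin under its centre
- travel_mug: metal travel mug with black lid and handle, 72 mm across, 165 mm high, bystander; origin under its centre
- honey_jar: amber jar with yellow cap, 68 mm across, 100 mm high, bystander; origin under its centre
Things that resemble listed ones, but are neither listed nor needed, are in the scene too. What is shaped like the tin_yellow but pink or turquoise is not meant.

How it is judged (in metres and radians):
On the way, in this order (a step that is already met when the one before it is completed fails the run):
1. the clamp is swung open, with the lid still on the chest (value of joint clamp above 1.15 rad and x of lid in the frame of chest between -0.009 and 0.009 m and y of lid in the frame of chest between -0.009 and 0.009 m and z of lid in the frame of chest between 0.085 and 0.095 m and angle between lid's own z axis and vertical below 0.05 rad), for 0.2 s.
2. the lid lies flat on the middle of the cork mat, released (horizontal distance between lid and mat below 0.06 m and z of lid in the frame of mat between 0 and 0.012 m and angle between lid's own z axis and vertical below 0.06 rad and contact force between the fingers and lid below 0.2 N and linear speed of lid below 0.03 m/s), for 0.2 s.
3. every tin stands upright on the floor of the chest, while the lid still lies on the mat (angle between each of tin_red, tin_green, tin_blue, tin_yellow's own z axis and vertical below 0.15 rad and x of tin_red in the frame of chest between -0.06 and 0.06 m and y of tin_red in the frame of chest between -0.08 and 0.08 m and z of tin_red in the frame of chest between -0.01 and 0.02 m and x of tin_green in the frame of chest between -0.06 and 0.06 m and y of tin_green in the frame of chest between -0.08 and 0.08 m and z of tin_green in the frame of chest between -0.01 and 0.02 m and x of tin_blue in the frame of chest between -0.06 and 0.06 m and y of tin_blue in the frame of chest between -0.08 and 0.08 m and z of tin_blue in the frame of chest between -0.01 and 0.02 m and x of tin_yellow in the frame of chest between -0.06 and 0.06 m and y of tin_yellow in the frame of chest between -0.08 and 0.08 m and z of tin_yellow in the frame of chest between -0.01 and 0.02 m and horizontal distance between lid and mat below 0.06 m and z of lid in the frame of mat between 0 and 0.012 m and angle between lid's own z axis and vertical below 0.06 rad), for 0.2 s.
4. the lid is seated home on the chest with the tins inside, clamp still open (angle between each of tin_red, tin_green, tin_blue, tin_yellow's own z axis and vertical below 0.15 rad and x of tin_red in the frame of chest between -0.06 and 0.06 m and y of tin_red in the frame of chest between -0.08 and 0.08 m and z of tin_red in the frame of chest between -0.01 and 0.02 m and x of tin_green in the frame of chest between -0.06 and 0.06 m and y of tin_green in the frame of chest between -0.08 and 0.08 m and z of tin_green in the frame of chest between -0.01 and 0.02 m and x of tin_blue in the frame of chest between -0.06 and 0.06 m and y of tin_blue in the frame of chest between -0.08 and 0.08 m and z of tin_blue in the frame of chest between -0.01 and 0.02 m and x of tin_yellow in the frame of chest between -0.06 and 0.06 m and y of tin_yellow in the frame of chest between -0.08 and 0.08 m and z of tin_yellow in the frame of chest between -0.01 and 0.02 m and x of lid in the frame of chest between -0.009 and 0.009 m and y of lid in the frame of chest between -0.009 and 0.009 m and z of lid in the frame of chest between 0.085 and 0.095 m and angle between lid's own z axis and vertical below 0.05 rad and value of joint clamp above 1 rad), for 0.2 s.
5. the clamp is over centre and presses on the lid (value of joint clamp below 0.1 rad and contact force between clamp and lid above 0.5 N), for 0.2 s.
At the end, for the whole second after the job is handed in: Every tin that is present stands upright (within 0.15 rad) on the floor of the chest; the lid is seated (within 9 mm sideways, 5 mm in height, 0.05 rad of tilt); the clamp is shut (joint within 0.08 rad of 0) and presses on the lid with more than 0.5 N; all at rest (angle between each of tin_red, tin_green, tin_blue, tin_yellow's own z axis and vertical below 0.15 rad and x of tin_red in the frame of chest between -0.06 and 0.06 m and y of tin_red in the frame of chest between -0.08 and 0.08 m and z of tin_red in the frame of chest between -0.01 and 0.02 m and x of tin_green in the frame of chest between -0.06 and 0.06 m and y of tin_green in the frame of chest between -0.08 and 0.08 m and z of tin_green in the frame of chest between -0.01 and 0.02 m and x of tin_blue in the frame of chest between -0.06 and 0.06 m and y of tin_blue in the frame of chest between -0.08 and 0.08 m and z of tin_blue in the frame of chest between -0.01 and 0.02 m and x of tin_yellow in the frame of chest between -0.06 and 0.06 m and y of tin_yellow in the frame of chest between -0.08 and 0.08 m and z of tin_yellow in the frame of chest between -0.01 and 0.02 m and x of lid in the frame of chest between -0.009 and 0.009 m and y of lid in the frame of chest between -0.009 and 0.009 m and z of lid in the frame of chest between 0.085 and 0.095 m and angle between lid's own z axis and vertical below 0.05 rad and value of joint clamp between -0.08 and 0.08 rad and contact force between clamp and lid above 0.5 N and linear speed of lid below 0.02 m/s); the robot touches nothing.
It fails at once if mug moved by more than 30 mm or tipped (distance of mug from where it was at the start of the episode above 0.03 m or angle between mug's own z axis and vertical above 0.3 rad).
It fails at once if travel mug moved by more than 30 mm or tipped (distance of travel_mug from where it was at the start of the episode above 0.03 m or angle between travel_mug's own z axis and vertical above 0.3 rad).
It fails at once if honey jar moved by more than 30 mm or tipped (distance of honey_jar from where it was at the start of the episode above 0.03 m or angle between honey_jar's own z axis and vertical above 0.3 rad).
Of tin_red, tin_green, tin_blue, tin_yellow only 2 to 4 are there at a start; the rules pass over those that are not, and their reading is None.
At some moment in a run one of tin_red, tin_green, tin_blue, tin_yellow may be knocked a few centimetres aside while the robot is not near it.
Once in a run the grip may slacken for a moment while it holds something.
It also fails if it takes over 210 s, if anything falls off the work surface, if the arm or the gripper's body presses on something with over 40 N, if the wrist force passes 120 N, or if a joint passes its speed limit or range.

## Robot

A 6-joint arm with a two-finger parallel gripper is mounted at the origin on the work surface. World frame = base frame: x ahead of the robot, y to its left, z up, the work surface at z = 0. Lengths are in mm, angles in rad, forces in N, time in s.
With the tool pointing down it reaches from about 300 to 775 mm from the base axis. Payload 14.6 kg.
Tool frame: the origin (TCP) lies between the finger pads; the fingertips stand manip.nose_length ahead of it and the grasp point (between the pads) lies 11 mm behind it (manip.nose_length is the distance from the TCP to the fingertips, in mm); z points along the fingers, y is the line along which they close (so a half turn about z gives the same grasp; the last joint's range is limited). The gripper opens to 94 mm and grips with 3 to 60 N. Pads are 16 mm wide; open, the fingers measure 119 mm over their backs; the gripper's body (75 mm by 177 mm) begins 78 mm behind the grasp point.
Start: joints at [1.24, 0.3, 1.521, -0, 1.321, -0.067], TCP at [143.411, 530.964, 213.446] pointing down, gripper open.
Joint ranges: [-3.03, 3.03], [-0.79, 2.21], [0.23, 2.52], [-1.04, 4.18], [0, 3.07], [-2.55, 2.55]. Speed limits (rad/s): [2.22, 2.22, 2.57, 3.14, 3.14, 3.14].

## Interface

Orientations are given as [roll, pitch, yaw] about the fixed x, y, z axes, in that order (R = Rz(yaw) Ry(pitch) Rx(roll)).
In Python, from cell import manip, cams, job gives the robot as it stands.
- The arm moves only by the tool jog_arm, never from a script. Its argument "commands" is a list of rows, each an object of numbers: "dx", "dy", "dz": the shift along the tool's x, y, z each as a share of 40 mm, from -1 to 1; "ax", "ay", "az": the turn, a rotation vector about the tool's x, y, z each as a share of 10 degrees, from -1 to 1; "gripper": the closure, from 0 (fully open) to 1 (shut). A call has 1 to 10 rows; each row shifts and turns the commanded pose from where the row before left it, along the tool's axes as they then stand; what a row does not reach is not made up. A row lasts 1/8 s, in which the tool goes at most 62.5 mm and 10.7 degrees, less where a joint would pass 70% of its speed; a pose out of reach is approached as far as the arm can. A call with a number of a shift or a turn outside -1 to 1 is refused whole. A call with a gripper value outside its range is refused whole. The fingers move at their own pace and stop on an object; "squeeze" is the grip in N (left out, the last holds). Time passes only in rows, so rows that do not move let the fingers close. It gives the time, the measured TCP pose, the force, the opening and the grip force at its end, in the units of the state.
- manip.read_state(): the state, without advancing time (a new reading comes with each control period).
- cams.camera(name): name is "side" or "top"; returns a dict with "image" (480x640x3 uint8, red, green, blue), "fx", "fy", "cx", "cy" (pixels), "dist_coeffs" ([k1, k2, p1, p2, k3] as OpenCV has them; the pictures are not rectified), "world_to_cam" (4x4, takes a point from world to camera coordinates). Camera axes: x right, y down, z forward; pixel columns grow to the right and rows downward; lengths in mm; the calibration is good to about 2 mm. A picture is of the moment at which its call begins. There is no depth.
- job.sign_off(): hands the job in; it is judged then, once.
The state is a dict: "clock": time; "joints": joint angles; "qd": joint speeds; "effort": joint torques, N m; "eef_pos": TCP position; "eef_rot": TCP orientation; "wrist_force": force on the tool from outside, world axes, zero at the start; "moment": the same for the moment, N m; "finger_gap": finger opening in mm; "finger_force": force on a finger pad.
Only numpy, scipy, OpenCV 4.12 (cv2) and the standard library are available. Lean on these libraries where they do the work, as an engineer would, in place of code of your own. Each camera call takes 0.05 s, during which the arm holds its last target. There are 200 camera calls.

## Working session

There is one attempt and no reset: what is moved stays moved. The work goes in short steps, Python scripts to look and compute and a tool call to move; the robot and the scene stay as the last step left them, time stands still between calls to the robot, and variables do not carry over. Pictures are saved under pics/ and viewed, at most 14 in all, crops included, and the job is handed in when it is done.

Besides the shell and the picture viewer there is one more tool, called after "Call:" as name([rows], argument=value, ...), one row to a line, values as JSON. jog_arm: Moves the arm, as the interface text tells. Shift numbers are shares of 40 mm and turn numbers shares of 10 degrees, none past 1 either way. Its arguments: {"type":"object","properties":{"commands":{"type":"array"},"squeeze":{"type":"number"}},"required":["commands"]}

```bash
mkdir -p pics; ls
cat > h.py <<'E'
import numpy as np, cv2
from cell import manip, cams, job
def snap(n,fn=None):
    c=cams.camera(n)
    if fn: cv2.imwrite(f'pics/{fn}.png',c['image'][:,:,::-1])
    return c
def K(c): return np.array([[c['fx'],0,c['cx']],[0,c['fy'],c['cy']],[0,0,1.]])
def ray(c,uv):
    p=cv2.undistortPoints(np.array([[uv]],float),K(c),np.array(c['dist_coeffs'],float))[0,0]
    T=np.array(c['world_to_cam']);R,t=T[:3,:3],T[:3,3]
    return -R.T@t, R.T@np.array([p[0],p[1],1])
def onz(c,uv,z):
    o,d=ray(c,uv); return o+d*(z-o[2])/d[2]
def tri(c1,u1,c2,u2):
    o1,d1=ray(c1,u1);o2,d2=ray(c2,u2)
    s=np.linalg.lstsq(np.stack([d1,-d2],1),o2-o1,rcond=None)[0]
    a=o1+s[0]*d1;b=o2+s[1]*d2
    return (a+b)/2,np.linalg.norm(a-b)
def proj(c,P):
    T=np.array(c['world_to_cam'])
    return cv2.projectPoints(np.array(P,float).reshape(-1,3),cv2.Rodrigues(T[:3,:3])[0],T[:3,3],K(c),np.array(c['dist_coeffs'],float))[0][:,0]
E
python3 - <<'E'
from h import *
for n in('top','side'):
    c=snap(n,n+'0'); o,d=ray(c,(320,240)); print(n,o.round(),d.round(2),c['fx'],c['dist_coeffs'])
print(manip.read_state(),manip.nose_length)
E
```

```text
pics
top [ 481.   40. 1575.] [ 0.07  0.02 -1.  ] 588.8032578940648 [0.0149881 0.        0.        0.        0.       ]
side [ 159. -765.  694.] [ 0.42  0.77 -0.49] 469.00904179050445 [-0.03627489  0.          0.          0.          0.        ]
{'clock': 0.1, 'joints': array([ 1.24041444e+00,  3.00415767e-01,  1.52149860e+00,  2.48003212e-05,
        1.32070793e+00, -6.65863755e-02]), 'qd': array([ 5.07435616e-04,  3.60141889e-04, -3.69421566e-03, -2.12073927e-03,
       -1.94442891e-03, -2.45293722e-05]), 'effort': array([ 8.53173078e-04, -5.32644475e+01, -3.53285444e+01,  7.09688198e-02,
        2.32526445e-02, -5.02803039e-05]), 'eef_pos': array([143.32825852, 530.76724024, 212.95157254]), 'eef_rot': array([-3.14056690e+00, -9.24784608e-05,  2.87779095e+00]), 'wrist_force': array([-0.69528531, -0.20824246, -0.12959975]), 'moment': array([-0.02102744,  0.01853288,  0.0236537 ]), 'finger_force': 0.0, 'finger_gap': 94.29570706046155} 8.0
```

View pics/top0.png

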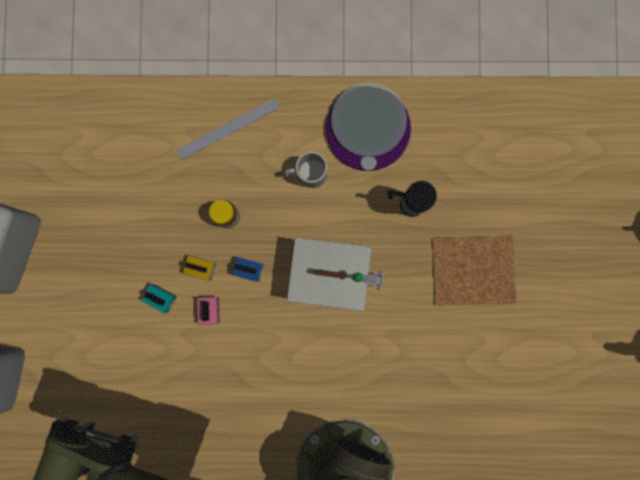

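View pics/side0.png

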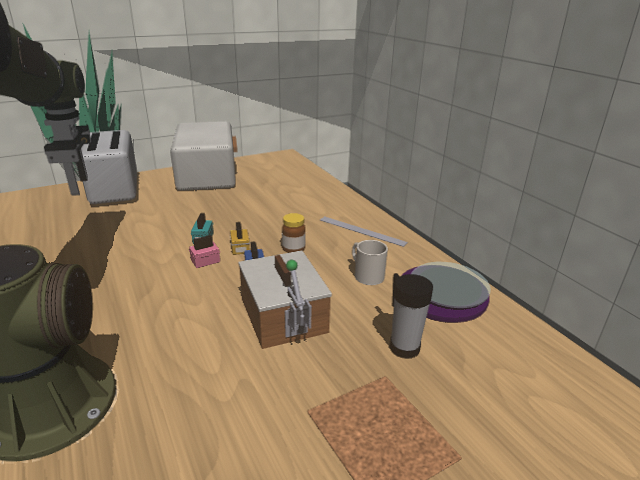

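Top view (up = +x, right = −y): the chest is at (330,273) with the clamp on its right and the green knob at (359,277). The mat is at (474,270), mug (311,169), travel mug (418,198) and honey jar (222,213). The tin-like objects are yellow (198,267), blue (247,269), turquoise (157,297) and pink (207,310). Yellow and blue fit the list; pink and turquoise are excluded by the task text. I'll confirm this in one enlarged crop.

Run:
```python
from h import *
a=cv2.imread('pics/top0.png')[225:335,130:390]; b=cv2.imread('pics/side0.png')[195:350,180:340]
a=cv2.resize(a,(780,330),interpolation=cv2.INTER_CUBIC); b=cv2.resize(b,(270,262),interpolation=cv2.INTER_CUBIC)
o=np.zeros((600,780,3),np.uint8);o[:330]=a;o[335:597,:270]=b
b2=cv2.imread('pics/side0.png')[225:345,225:345]; o[335:597,280:542]=cv2.resize(b2,(262,262),interpolation=cv2.INTER_CUBIC)
cv2.imwrite('pics/crop0.png',o)
```

```text
(no output)
```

View pics/crop0.png

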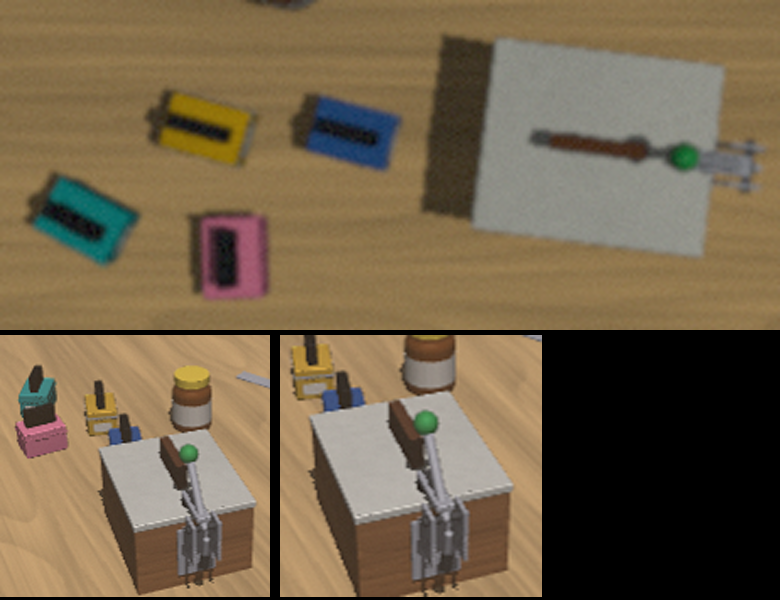

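The crop confirms it: the wanted tins are yellow (198,267) and blue (247,269), upright. Pink and turquoise are decoys, there's no red or green, and the clamp is shut over the lid.

```bash
cat >> h.py <<'E'
def mask(c,name,roi=None):
    h=cv2.cvtColor(c['image'],cv2.COLOR_RGB2HSV); R={'yellow':((18,110,60),(32,255,255)),'blue':((100,110,40),(125,255,255)),'green':((50,100,40),(80,255,255)),
      'white':((0,0,95),(180,40,255)),'black':((0,0,0),(180,255,45)),'cork':((5,110,40),(14,255,200))}[name]
    m=cv2.inRange(h,R[0],R[1])
    if roi: k=np.zeros_like(m);x0,y0,x1,y1=roi;k[y0:y1,x0:x1]=1;m=m*k
    return m
def big(m):
    cs=cv2.findContours(m,cv2.RETR_EXTERNAL,cv2.CHAIN_APPROX_NONE)[0]
    return max(cs,key=cv2.contourArea) if cs else None
def rect(c,k,z):
    P=np.array([onz(c,p[0],z)[:2] for p in k],np.float32)
    (x,y),(w,h),a=cv2.minAreaRect(P)
    if w<h: w,h,a=h,w,a+90   # a = heading of long side
    return round(x,1),round(y,1),round(w,1),round(h,1),round((a+90)%180-90,1)
def cen(m):
    k=cv2.moments(m,True); return (k['m10']/k['m00'],k['m01']/k['m00'])
E
python3 - <<'E'
from h import *
t=snap('top');s=snap('side')
for n,roi in(('yellow',(175,245,222,290)),('blue',(225,250,270,290))):
    k=big(mask(t,n,roi));print(n,rect(t,k,45))
    x,y,w,h=cv2.boundingRect(k);m=np.zeros(t['image'].shape[:2],np.uint8);cv2.drawContours(m,[cv2.convexHull(k)],-1,255,-1);m=cv2.erode(m,np.ones((3,3)))
    b=big(m&mask(t,'black'));print(' ridge',rect(t,b,75),cen(cv2.drawContours(m*0,[b],-1,255,-1)))
print('lid',rect(t,big(mask(t,'white',(270,225,380,325))),110))
mc=mask(t,'cork',(420,220,530,320));print('mat',rect(t,big(mc),6))
gk=(345,265,372,290);gt=cen(mask(t,'green',gk));gs=cen(mask(s,'green',(280,255,305,275)))
print('knob',gt,gs,tri(t,gt,s,gs))
ks=cv2.approxPolyDP(big(mask(s,'white',(235,245,335,310))),4,True)[:,0]; print(ks.tolist()); kt=cv2.boxPoints(cv2.minAreaRect(big(mask(t,'white',(270,225,380,325)))));print(kt.tolist())
for r in((232,220,248,235),(246,240,264,255)): 
    b=big(mask(s,'black',r));print('side ridge',cv2.boundingRect(b),b[b[:,0,1].argmin()])
h=cv2.cvtColor(t['image'],cv2.COLOR_RGB2HSV)
for p in((300,255),(325,272),(470,270),(198,262),(260,270),(400,330)):print(p,h[p[1],p[0]])
E
```

```text
yellow (521.9, 383.9, 121.3, 114.3, -89.7)
 ridge (520.7, 383.8, 51.7, 8.4, 74.5) (195.17910447761193, 267.089552238806)
blue (517.3, 256.7, 68.2, 45.1, 75.7)
 ridge (517.7, 258.2, 50.8, 9.2, 76.3) (245.2463768115942, 268.71014492753625)
lid (504.1, 27.7, 223.1, 158.2, 83.4)
mat (520.4, -339.4, 214.0, 177.7, -88.2)
knob (357.84313725490193, 276.94117647058823) (291.54545454545456, 264.6623376623377) (array([497.22822292, -25.3283529 , 180.3475034 ]), np.float64(0.8782016891971045))
[[330, 292], [302, 251], [280, 254], [285, 263], [297, 262], [290, 271], [295, 296], [282, 285], [274, 256], [239, 262], [259, 309], [289, 304], [296, 309], [292, 297], [300, 309], [305, 300], [310, 309], [309, 300]]
[[286.72625732421875, 300.4740295410156], [294.51177978515625, 237.21685791015625], [383.7750244140625, 248.20309448242188], [375.989501953125, 311.46026611328125]]
side ridge (237, 231, 1, 3) [[237 231]]
side ridge (251, 246, 1, 1) [[251 246]]
(300, 255) [ 26  13 141]
(325, 272) [ 15 163  69]
(470, 270) [ 13 131 130]
(198, 262) [ 24 236 145]
(260, 270) [110 107  98]
(400, 330) [ 18 118 134]
```

Run:
```python
from h import *
t=snap('top');s=snap('side')
h=cv2.cvtColor(t['image'],cv2.COLOR_RGB2HSV)
m=cv2.inRange(h,(18,190,100),(32,255,255))
k=big(m[245:290,175:222]);k=k+[175,245];print('yellow',rect(t,k,45))
m=mask(t,'white',(270,225,380,325));m=cv2.morphologyEx(m,cv2.MORPH_CLOSE,np.ones((15,15)));m=cv2.morphologyEx(m,cv2.MORPH_OPEN,np.ones((21,21)))
k=big(m);print('lid',rect(t,k,110));kt=cv2.boxPoints(cv2.minAreaRect(k))
for q in[(239,261),(259,309),(330,292),(302,251)]:
    print(q,*[(w.round(1),round(g,1)) for w,g in [min((tri(t,p,s,q) for p in kt),key=lambda r:r[1])]])
# tin ridges in side: show gray columns / project expected
for n,P in(('y',(520.7,383.8,75)),('b',(517.7,258.2,75))):
    print(n,proj(s,[P,(P[0],P[1],45)]).round(1).tolist())
g=cv2.cvtColor(s['image'],cv2.COLOR_RGB2GRAY)
print(g[218:240,230:252]);print(g[238:258,244:266])
```

```text
yellow (520.7, 384.9, 67.8, 45.8, 75.3)
lid (505.4, 39.7, 198.5, 157.9, 83.4)
(239, 261) (array([439.5, 146.7, 109. ]), np.float64(2.6))
(259, 309) (array([414.8, -49.1, 111.4]), np.float64(2.0))
(330, 292) (array([569.7, -67. , 115.7]), np.float64(4.8))
(302, 251) (array([596.5, 129.5, 104.7]), np.float64(1.8))
y [[238.4, 225.1], [239.1, 234.3]]
b [[253.3, 245.1], [253.9, 254.8]]
[[144 141 139 140 143 143 147 150 150 149 145 143 142 140 140 143 145 147
  148 150 147 145]
 [145 144 143 140 142 143 145 147 149 151 146 145 141 143 141 142 144 148
  149 150 150 147]
 [143 144 144 140 140 142 145 144 152 153 154 148 144 142 142 141 143 144
  149 152 150 150]
 [140 143 145 144 142 141 145 138 122 127 139 155 149 142 142 143 141 142
  145 147 151 149]
 [137 141 144 145 143 125  79  70  61  60 108 157 153 149 145 142 142 144
  142 146 149 149]
 [135 137 140 146 148 123  50  41  44  41  85 142 157 152 148 144 142 142
  140 143 146 147]
 [137 135 138 143 148 127  53  45  45  47  60 117 157 156 153 147 143 143
  143 143 143 146]
 [139 138 135 137 145 126  51  44  48  45  62 116 153 155 155 152
[... 2491 characters left out ...]
5  52  54  64  79  81  78  79
  117 150 149 149]
 [108  83  81  84  83  85  74  43  43  46  49  46  46  57  76  84  84  80
   87 122 147 148]
 [ 79  75  81  82  83  82  76  59  44  46  46  46  46  52  71  83  81  83
   91 123 148 148]
 [ 64  78  82  82  81  82  84  70  41  47  44  44  45  50  72  84  82  82
   79 120 150 146]
 [ 85  76  80  81  83  83  84  73  42  47  45  48  46  50  69  84  81  81
   77 120 150 146]
 [123  68  84  81  82  80  82  73  46  46  48  44  46  52  70  82  82  80
   79  89 125 145]
 [105  64  82  84  82  81  84  69  43  45  45  47  45  50  71  81  81  78
   75  87 124 149]
 [114  60  79  84  84  83  82  83  68  43  45  43  40  47  63  72  75 100
  138 171 180 171]]
```

```bash
cat >> h.py <<'E'
def plan(*wps):
    """wps: (x,y,z,yaw_deg) one after another; prints units (turn first, then shift at the new yaw)"""
    s=manip.read_state();p=np.array(s['eef_pos']);y=np.degrees(s['eef_rot'][2])
    print('at',p.round(1),'rot',np.degrees(s['eef_rot']).round(2),'t',round(s['clock'],1),'gap',round(s['finger_gap'],1))
    for w in wps:
        d=np.array(w[:3],float)-p;a=np.radians(w[3]);dy=(w[3]-y+180)%360-180
        u=np.array([d[0]*np.cos(a)+d[1]*np.sin(a),d[0]*np.sin(a)-d[1]*np.cos(a),-d[2]])/40
        print('az',round(-dy/10,2),'| dx dy dz',u.round(2),'| /n',(u/np.ceil(abs(u).max()+1e-6)).round(3),int(np.ceil(abs(u).max()+1e-6)))
        p=np.array(w[:3],float);y=w[3]
CH=np.array([505.3,43.0]);CY=-6.5
def chest(x,y):
    a=np.radians(CY);return CH+np.array([x*np.cos(a)-y*np.sin(a),x*np.sin(a)+y*np.cos(a)])
E
python3 - <<'E'
from h import *
a=chest(0,-38);b=chest(0,-160)
print(chest(0,-69))
plan((143,531,290,83.5),(*a,260,83.5),(*a,186,83.5),(*b,186,83.5))
E
```

```text
[497.48897825 -25.55645804]
at [143.4 530.9 213.3] rot [-179.98   -0.    164.88] t 0.3 gap 93.8
az 8.14 | dx dy dz [ 0.   -0.01 -1.92] | /n [ 0.001 -0.005 -0.959] 2
az -0.0 | dx dy dz [-12.05  10.38   0.75] | /n [-0.927  0.798  0.058] 13
az -0.0 | dx dy dz [0.   0.   1.85] | /n [0.    0.    0.925] 2
az -0.0 | dx dy dz [-3.05  0.   -0.  ] | /n [-0.762  0.    -0.   ] 4
```

Call:
jog_arm([
  {"az": 1,"dz": -0.25,"gripper": 1},
  {"az": 1,"dz": -0.25,"gripper": 1},
  {"az": 1,"dz": -0.25,"gripper": 1},
  {"az": 1,"dz": -0.25,"gripper": 1},
  {"az": 1,"dz": -0.25,"gripper": 1},
  {"az": 1,"dz": -0.25,"gripper": 1},
  {"az": 1,"dz": -0.25,"gripper": 1},
  {"az": 1,"dz": -0.25,"gripper": 1},
  {"az": 0.14,"gripper": 1},
], squeeze=30)

```text
schema error: expected keys dx, dy, dz, ax, ay, az, gripper
```

Call:
jog_arm([
  {"dx": 0,"dy": 0,"dz": -0.25,"ax": 0,"ay": 0,"az": 1,"gripper": 1},
  {"dx": 0,"dy": 0,"dz": -0.25,"ax": 0,"ay": 0,"az": 1,"gripper": 1},
  {"dx": 0,"dy": 0,"dz": -0.25,"ax": 0,"ay": 0,"az": 1,"gripper": 1},
  {"dx": 0,"dy": 0,"dz": -0.25,"ax": 0,"ay": 0,"az": 1,"gripper": 1},
  {"dx": 0,"dy": 0,"dz": -0.25,"ax": 0,"ay": 0,"az": 1,"gripper": 1},
  {"dx": 0,"dy": 0,"dz": -0.25,"ax": 0,"ay": 0,"az": 1,"gripper": 1},
  {"dx": 0,"dy": 0,"dz": -0.25,"ax": 0,"ay": 0,"az": 1,"gripper": 1},
  {"dx": 0,"dy": 0,"dz": -0.25,"ax": 0,"ay": 0,"az": 1,"gripper": 1},
  {"dx": 0,"dy": 0,"dz": 0,"ax": 0,"ay": 0,"az": 0.14,"gripper": 1},
], squeeze=30)

```text
clock: 1.42
eef_pos: [143.5, 531.1, 293.9]
eef_rot: [3.141, -0.001, 1.457]
wrist_force: [0.8, 0.3, -0.3]
finger_gap: 7.4
finger_force: 0.0
```

Call:
jog_arm([
  {"dx": -0.8,"dy": 0.8,"dz": 0,"ax": 0,"ay": 0,"az": 0,"gripper": 1},
  {"dx": -0.8,"dy": 0.8,"dz": 0,"ax": 0,"ay": 0,"az": 0,"gripper": 1},
  {"dx": -0.8,"dy": 0.8,"dz": 0,"ax": 0,"ay": 0,"az": 0,"gripper": 1},
  {"dx": -0.8,"dy": 0.8,"dz": 0,"ax": 0,"ay": 0,"az": 0,"gripper": 1},
  {"dx": -0.8,"dy": 0.8,"dz": 0,"ax": 0,"ay": 0,"az": 0,"gripper": 1},
  {"dx": -0.8,"dy": 0.8,"dz": 0,"ax": 0,"ay": 0,"az": 0,"gripper": 1},
  {"dx": -0.8,"dy": 0.8,"dz": 0,"ax": 0,"ay": 0,"az": 0,"gripper": 1},
  {"dx": -0.8,"dy": 0.8,"dz": 0,"ax": 0,"ay": 0,"az": 0,"gripper": 1},
  {"dx": -0.8,"dy": 0.8,"dz": 0,"ax": 0,"ay": 0,"az": 0,"gripper": 1},
  {"dx": -0.8,"dy": 0.8,"dz": 0,"ax": 0,"ay": 0,"az": 0,"gripper": 1},
])

```text
clock: 2.68
eef_pos: [425.6, 175.4, 293.0]
eef_rot: [-3.141, 0.0, 1.461]
wrist_force: [1.8, 0.4, 0.6]
finger_gap: 0.3
finger_force: 0.0
```

Run:
```python
from h import *
a=chest(0,-38);b=chest(0,-165)
plan((*a,260,83.5),(*a,186,83.5),(*b,186,83.5))
t=snap('top');s=snap('side','side1')
# heights: ridge far ends (tin), both views
for n,P,q in(('y',(520.7,383.8),(238,221.8)),('b',(517.7,258.2),(252.5,241.5))):
    pt=proj(t,[(P[0]+25*np.cos(np.radians(75.5)),P[1]+25*np.sin(np.radians(75.5)),75)])[0];print(n,tri(t,pt,s,q))
```

```text
at [425.6 175.4 293. ] rot [-1.7998e+02  1.0000e-02  8.3700e+01] t 2.7 gap 0.3
az 0.02 | dx dy dz [-4.01  2.35  0.82] | /n [-0.803  0.471  0.165] 5
az -0.0 | dx dy dz [0.   0.   1.85] | /n [0.    0.    0.925] 2
az -0.0 | dx dy dz [-3.18  0.   -0.  ] | /n [-0.794  0.    -0.   ] 4
y (array([527.49453054, 408.42098609,  72.62451521]), np.float64(0.980170313317222))
b (array([524.29827819, 282.84471837,  71.70201128]), np.float64(0.5211602519804555))
```

Call:
jog_arm([
  {"dx": -0.8,"dy": 0.47,"dz": 0,"ax": 0,"ay": 0,"az": 0,"gripper": 1},
  {"dx": -0.8,"dy": 0.47,"dz": 0,"ax": 0,"ay": 0,"az": 0,"gripper": 1},
  {"dx": -0.8,"dy": 0.47,"dz": 0,"ax": 0,"ay": 0,"az": 0,"gripper": 1},
  {"dx": -0.8,"dy": 0.47,"dz": 0,"ax": 0,"ay": 0,"az": 0,"gripper": 1},
  {"dx": -0.8,"dy": 0.47,"dz": 0.2,"ax": 0,"ay": 0,"az": 0,"gripper": 1},
  {"dx": 0,"dy": 0,"dz": 0.8,"ax": 0,"ay": 0,"az": 0,"gripper": 1},
  {"dx": 0,"dy": 0,"dz": 0.9,"ax": 0,"ay": 0,"az": 0,"gripper": 1},
  {"dx": 0,"dy": 0,"dz": 0.8,"ax": 0,"ay": 0,"az": 0,"gripper": 1},
  {"dx": 0,"dy": 0,"dz": 0,"ax": 0,"ay": 0,"az": 0,"gripper": 1},
])

```text
clock: 3.9
eef_pos: [499.1, 7.6, 183.6]
eef_rot: [-3.137, 0.0, 1.46]
wrist_force: [0.4, -0.3, 0.7]
finger_gap: 0.3
finger_force: 0.0
```

Call:
jog_arm([
  {"dx": -0.2,"dy": 0,"dz": 0,"ax": 0,"ay": 0,"az": 0,"gripper": 1},
  {"dx": -0.2,"dy": 0,"dz": 0,"ax": 0,"ay": 0,"az": 0,"gripper": 1},
  {"dx": -0.2,"dy": 0,"dz": 0,"ax": 0,"ay": 0,"az": 0,"gripper": 1},
  {"dx": -0.2,"dy": 0,"dz": -0.05,"ax": 0,"ay": 0,"az": 0,"gripper": 1},
  {"dx": -0.2,"dy": 0,"dz": -0.05,"ax": 0,"ay": 0,"az": 0,"gripper": 1},
  {"dx": -0.2,"dy": 0,"dz": -0.05,"ax": 0,"ay": 0,"az": 0,"gripper": 1},
  {"dx": -0.2,"dy": 0,"dz": -0.05,"ax": 0,"ay": 0,"az": 0,"gripper": 1},
  {"dx": -0.2,"dy": 0,"dz": 0,"ax": 0,"ay": 0,"az": 0,"gripper": 1},
  {"dx": -0.2,"dy": 0,"dz": 0,"ax": 0,"ay": 0,"az": 0,"gripper": 1},
  {"dx": -0.2,"dy": 0,"dz": 0,"ax": 0,"ay": 0,"az": 0,"gripper": 1},
])

```text
clock: 5.15
eef_pos: [491.0, -73.1, 193.2]
eef_rot: [-3.141, 0.0, 1.457]
wrist_force: [-0.6, 0.8, 0.1]
finger_gap: 0.4
finger_force: 0.0
```

Call:
jog_arm([
  {"dx": -0.2,"dy": 0,"dz": 0,"ax": 0,"ay": 0,"az": 0,"gripper": 1},
  {"dx": -0.2,"dy": 0,"dz": 0,"ax": 0,"ay": 0,"az": 0,"gripper": 1},
  {"dx": 0,"dy": 0,"dz": 0,"ax": 0,"ay": 0,"az": 0,"gripper": 1},
  {"dx": 0,"dy": 0,"dz": 0,"ax": 0,"ay": 0,"az": 0,"gripper": 1},
  {"dx": 0,"dy": 0,"dz": 0,"ax": 0,"ay": 0,"az": 0,"gripper": 1},
])

```text
clock: 5.78
eef_pos: [489.4, -88.1, 193.4]
eef_rot: [-3.142, -0.0, 1.457]
wrist_force: [-0.1, -0.1, 1.1]
finger_gap: 0.4
finger_force: 0.0
```

Run:
```python
from h import *
s=snap('side','side2');t=snap('top')
gt=mask(t,'green',(340,260,420,300));gs=mask(s,'green',(240,230,340,330));print(gt.sum()//255,gs.sum()//255)
print(cen(gs)); 
try: print(tri(t,cen(gt),s,cen(gs)))
except Exception as e: print(e)
print('exp',chest(0,-186),175)
plan((*chest(0,0),230,83.5))
```

```text
0 106
(311.39622641509436, 299.29245283018867)
float division by zero
exp [ 484.24420224 -141.80436516] 175
at [489.4 -88.1 193.4] rot [180.   -0.   83.5] t 5.9 gap 0.5
az 0.0 | dx dy dz [ 3.3   0.02 -0.91] | /n [ 0.825  0.006 -0.228] 4
```

View pics/side2.png

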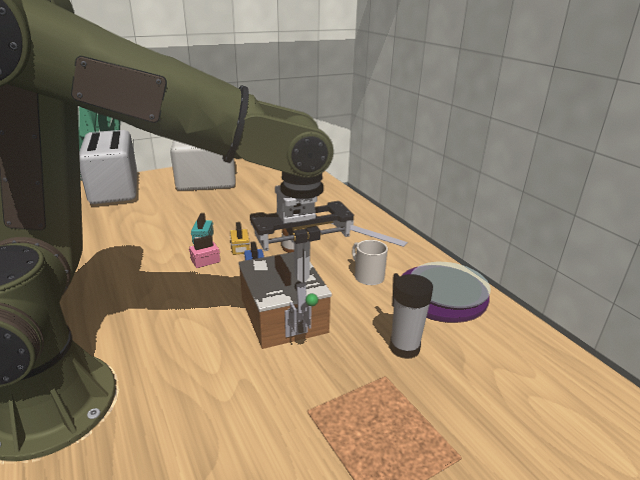

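The clamp is open: the knob is now outboard at (311,299) in the side view. I'll check it against the expected point and move over the handle.

Call:
jog_arm([
  {"dx": 0,"dy": 0,"dz": -0.9,"ax": 0,"ay": 0,"az": 0,"gripper": 0},
  {"dx": 0.8,"dy": 0,"dz": 0,"ax": 0,"ay": 0,"az": 0,"gripper": 0},
  {"dx": 0.8,"dy": 0,"dz": 0,"ax": 0,"ay": 0,"az": 0,"gripper": 0},
  {"dx": 0.8,"dy": 0,"dz": 0,"ax": 0,"ay": 0,"az": 0,"gripper": 0},
  {"dx": 0.9,"dy": 0.02,"dz": 0,"ax": 0,"ay": 0,"az": 0,"gripper": 0},
  {"dx": 0,"dy": 0,"dz": 0,"ax": 0,"ay": 0,"az": 0,"gripper": 0},
])

```text
clock: 6.62
eef_pos: [505.2, 44.5, 229.4]
eef_rot: [-3.141, -0.0, 1.46]
wrist_force: [0.5, -0.2, 0.4]
finger_gap: 57.1
finger_force: 0.0
```

Run:
```python
from h import *
s=snap('side');t=snap('top')
gt=mask(t,'green',(340,260,420,300));gs=mask(s,'green',(240,230,340,330));print(gt.sum()//255,gs.sum()//255,cen(gs),proj(s,[(*chest(0,-186),175)]))
if gt.any():print(tri(t,cen(gt),s,cen(gs)),chest(0,-186))
plan((*chest(0,0),122,83.5))
```

```text
53 95 (311.33684210526314, 298.8315789473684) [[311.59261348 298.89357194]]
(array([ 482.93010753, -142.30856376,  175.8735716 ]), np.float64(0.9152749120318688)) [ 484.24420224 -141.80436516]
at [505.1  42.7 229.4] rot [-1.7999e+02  1.0000e-02  8.3530e+01] t 6.7 gap 65.1
az 0.0 | dx dy dz [0.01 0.   2.68] | /n [0.003 0.002 0.895] 3
```

The open knob triangulates to within 1.5 mm of the expected point. Next I'll descend on the handle and grip it.

Call:
jog_arm([
  {"dx": 0,"dy": 0,"dz": 0.5,"ax": 0,"ay": 0,"az": 0,"gripper": 0},
  {"dx": 0,"dy": 0,"dz": 0.5,"ax": 0,"ay": 0,"az": 0,"gripper": 0},
  {"dx": 0,"dy": 0,"dz": 0.5,"ax": 0,"ay": 0,"az": 0,"gripper": 0},
  {"dx": 0,"dy": 0,"dz": 0.5,"ax": 0,"ay": 0,"az": 0,"gripper": 0},
  {"dx": 0,"dy": 0,"dz": 0.4,"ax": 0,"ay": 0,"az": 0,"gripper": 0},
  {"dx": 0,"dy": 0,"dz": 0.28,"ax": 0,"ay": 0,"az": 0,"gripper": 0},
  {"dx": 0,"dy": 0,"dz": 0,"ax": 0,"ay": 0,"az": 0,"gripper": 0},
  {"dx": 0,"dy": 0,"dz": 0,"ax": 0,"ay": 0,"az": 0,"gripper": 1},
  {"dx": 0,"dy": 0,"dz": 0,"ax": 0,"ay": 0,"az": 0,"gripper": 1},
  {"dx": 0,"dy": 0,"dz": 0,"ax": 0,"ay": 0,"az": 0,"gripper": 1},
], squeeze=40)

```text
clock: 7.98
eef_pos: [505.3, 42.8, 122.6]
eef_rot: [3.141, -0.0, 1.457]
wrist_force: [0.2, -0.1, 0.3]
finger_gap: 67.5
finger_force: 0.0
```

Call:
jog_arm([
  {"dx": 0,"dy": 0,"dz": 0,"ax": 0,"ay": 0,"az": 0,"gripper": 1},
  {"dx": 0,"dy": 0,"dz": 0,"ax": 0,"ay": 0,"az": 0,"gripper": 1},
  {"dx": 0,"dy": 0,"dz": 0,"ax": 0,"ay": 0,"az": 0,"gripper": 1},
  {"dx": 0,"dy": 0,"dz": 0,"ax": 0,"ay": 0,"az": 0,"gripper": 1},
])

```text
clock: 8.48
eef_pos: [505.2, 42.8, 122.2]
eef_rot: [3.142, 0.0, 1.457]
wrist_force: [-0.0, -0.3, 0.8]
finger_gap: 26.9
finger_force: 0.0
```

Run:
```python
from h import *
s=manip.read_state();print(s['finger_force'],s['wrist_force'])
plan((505,43,310,83.5),(500,-240,310,91.8),(520.4,-339.4,310,91.8),(520.4,-339.4,42,91.8))
```

```text
0.0 [-0.00710979 -0.34215277  0.84887949]
at [505.2  42.8 122.2] rot [180.     0.    83.49] t 8.5 gap 26.9
az -0.0 | dx dy dz [ 0.01 -0.   -4.69] | /n [ 0.001 -0.001 -0.939] 5
az -0.83 | dx dy dz [-7.07 -0.35 -0.  ] | /n [-0.883 -0.043 -0.   ] 8
az -0.0 | dx dy dz [-2.5   0.43 -0.  ] | /n [-0.833  0.144 -0.   ] 3
az -0.0 | dx dy dz [0.  0.  6.7] | /n [0.    0.    0.957] 7
```

Call:
jog_arm([
  {"dx": 0,"dy": 0,"dz": 0,"ax": 0,"ay": 0,"az": 0,"gripper": 1},
  {"dx": 0,"dy": 0,"dz": 0,"ax": 0,"ay": 0,"az": 0,"gripper": 1},
  {"dx": 0,"dy": 0,"dz": 0,"ax": 0,"ay": 0,"az": 0,"gripper": 1},
  {"dx": 0,"dy": 0,"dz": 0,"ax": 0,"ay": 0,"az": 0,"gripper": 1},
])

```text
clock: 8.98
eef_pos: [505.2, 42.8, 122.3]
eef_rot: [3.141, -0.0, 1.457]
wrist_force: [-0.6, 0.7, 0.4]
finger_gap: 13.6
finger_force: 40.0
```

Call:
jog_arm([
  {"dx": 0,"dy": 0,"dz": -0.2,"ax": 0,"ay": 0,"az": 0,"gripper": 1},
  {"dx": 0,"dy": 0,"dz": -0.5,"ax": 0,"ay": 0,"az": 0,"gripper": 1},
  {"dx": 0,"dy": 0,"dz": -0.6,"ax": 0,"ay": 0,"az": 0,"gripper": 1},
  {"dx": 0,"dy": 0,"dz": -0.6,"ax": 0,"ay": 0,"az": 0,"gripper": 1},
  {"dx": 0,"dy": 0,"dz": -0.6,"ax": 0,"ay": 0,"az": 0,"gripper": 1},
  {"dx": 0,"dy": 0,"dz": -0.6,"ax": 0,"ay": 0,"az": 0,"gripper": 1},
  {"dx": 0,"dy": 0,"dz": -0.6,"ax": 0,"ay": 0,"az": 0,"gripper": 1},
  {"dx": 0,"dy": 0,"dz": -0.6,"ax": 0,"ay": 0,"az": 0,"gripper": 1},
  {"dx": 0,"dy": 0,"dz": -0.4,"ax": 0,"ay": 0,"az": 0,"gripper": 1},
  {"dx": 0,"dy": 0,"dz": 0,"ax": 0,"ay": 0,"az": 0,"gripper": 1},
])

```text
clock: 10.22
eef_pos: [505.3, 42.8, 311.0]
eef_rot: [3.14, -0.0, 1.457]
wrist_force: [0.4, 0.0, -1.9]
finger_gap: 14.2
finger_force: 40.0
```

Call:
jog_arm([
  {"dx": -0.4,"dy": 0,"dz": 0,"ax": 0,"ay": 0,"az": -0.2,"gripper": 1},
  {"dx": -0.7,"dy": 0,"dz": 0,"ax": 0,"ay": 0,"az": -0.2,"gripper": 1},
  {"dx": -0.8,"dy": 0,"dz": 0,"ax": 0,"ay": 0,"az": -0.2,"gripper": 1},
  {"dx": -0.8,"dy": 0,"dz": 0,"ax": 0,"ay": 0,"az": -0.2,"gripper": 1},
  {"dx": -0.8,"dy": 0,"dz": 0,"ax": 0,"ay": 0,"az": 0,"gripper": 1},
  {"dx": -0.8,"dy": 0,"dz": 0,"ax": 0,"ay": 0,"az": 0,"gripper": 1},
  {"dx": -0.8,"dy": 0,"dz": 0,"ax": 0,"ay": 0,"az": 0,"gripper": 1},
  {"dx": -0.8,"dy": 0,"dz": 0,"ax": 0,"ay": 0,"az": 0,"gripper": 1},
  {"dx": -0.8,"dy": 0,"dz": 0,"ax": 0,"ay": 0,"az": 0,"gripper": 1},
  {"dx": -0.8,"dy": 0,"dz": 0,"ax": 0,"ay": 0,"az": 0,"gripper": 1},
])

```text
clock: 11.48
eef_pos: [504.1, -257.9, 308.9]
eef_rot: [-3.14, -0.001, 1.597]
wrist_force: [-0.4, 0.2, -1.9]
finger_gap: 14.1
finger_force: 40.0
```

Run:
```python
from h import *
s=manip.read_state();print(s['finger_force'],s['wrist_force'])
plan((520.4,-339.4,310,91.8),(520.4,-339.4,38,91.8))
```

```text
39.99726712703705 [-0.40741348  0.16611352 -1.89395173]
at [ 504.1 -257.9  308.9] rot [-1.7991e+02 -6.0000e-02  9.1480e+01] t 11.5 gap 14.1
az -0.03 | dx dy dz [-2.05  0.34 -0.03] | /n [-0.683  0.114 -0.009] 3
az -0.0 | dx dy dz [0.  0.  6.8] | /n [0.    0.    0.971] 7
```

Call:
jog_arm([
  {"dx": -0.7,"dy": 0.12,"dz": 0,"ax": 0,"ay": 0,"az": 0,"gripper": 1},
  {"dx": -0.7,"dy": 0.12,"dz": 0,"ax": 0,"ay": 0,"az": 0,"gripper": 1},
  {"dx": -0.5,"dy": 0.1,"dz": 0,"ax": 0,"ay": 0,"az": 0,"gripper": 1},
  {"dx": 0,"dy": 0,"dz": 0.9,"ax": 0,"ay": 0,"az": 0,"gripper": 1},
  {"dx": 0,"dy": 0,"dz": 1,"ax": 0,"ay": 0,"az": 0,"gripper": 1},
  {"dx": 0,"dy": 0,"dz": 1,"ax": 0,"ay": 0,"az": 0,"gripper": 1},
  {"dx": 0,"dy": 0,"dz": 1,"ax": 0,"ay": 0,"az": 0,"gripper": 1},
  {"dx": 0,"dy": 0,"dz": 1,"ax": 0,"ay": 0,"az": 0,"gripper": 1},
  {"dx": 0,"dy": 0,"dz": 0.8,"ax": 0,"ay": 0,"az": 0,"gripper": 1},
  {"dx": 0,"dy": 0,"dz": 0.4,"ax": 0,"ay": 0,"az": 0,"gripper": 1},
])

```text
clock: 12.72
eef_pos: [518.9, -331.8, 63.5]
eef_rot: [-3.139, -0.002, 1.597]
wrist_force: [0.3, 0.9, -2.3]
finger_gap: 14.1
finger_force: 40.0
```

Call:
jog_arm([
  {"dx": 0,"dy": 0,"dz": 0.2,"ax": 0,"ay": 0,"az": 0,"gripper": 1},
  {"dx": 0,"dy": 0,"dz": 0.2,"ax": 0,"ay": 0,"az": 0,"gripper": 1},
  {"dx": 0,"dy": 0,"dz": 0.2,"ax": 0,"ay": 0,"az": 0,"gripper": 1},
  {"dx": 0,"dy": 0,"dz": 0,"ax": 0,"ay": 0,"az": 0,"gripper": 1},
])

```text
clock: 13.22
eef_pos: [519.9, -332.5, 42.0]
eef_rot: [-3.141, -0.0, 1.597]
wrist_force: [0.3, 0.3, -2.8]
finger_gap: 13.8
finger_force: 40.0
```

Call:
jog_arm([
  {"dx": 0,"dy": 0,"dz": 0.05,"ax": 0,"ay": 0,"az": 0,"gripper": 1},
  {"dx": 0,"dy": 0,"dz": 0.05,"ax": 0,"ay": 0,"az": 0,"gripper": 1},
  {"dx": 0,"dy": 0,"dz": 0,"ax": 0,"ay": 0,"az": 0,"gripper": 1},
  {"dx": 0,"dy": 0,"dz": 0,"ax": 0,"ay": 0,"az": 0,"gripper": 1},
])

```text
clock: 13.72
eef_pos: [520.0, -332.6, 38.3]
eef_rot: [3.142, 0.0, 1.597]
wrist_force: [-0.4, -0.3, -2.1]
finger_gap: 13.9
finger_force: 40.0
```

Call:
jog_arm([
  {"dx": 0,"dy": 0,"dz": 0,"ax": 0,"ay": 0,"az": 0,"gripper": 0},
  {"dx": 0,"dy": 0,"dz": 0,"ax": 0,"ay": 0,"az": 0,"gripper": 0},
  {"dx": 0,"dy": 0,"dz": 0,"ax": 0,"ay": 0,"az": 0,"gripper": 0},
  {"dx": 0,"dy": 0,"dz": 0,"ax": 0,"ay": 0,"az": 0,"gripper": 0},
  {"dx": 0,"dy": 0,"dz": -0.4,"ax": 0,"ay": 0,"az": 0,"gripper": 0},
  {"dx": 0,"dy": 0,"dz": -0.8,"ax": 0,"ay": 0,"az": 0,"gripper": 0},
  {"dx": 0,"dy": 0,"dz": -1,"ax": 0,"ay": 0,"az": 0,"gripper": 0},
  {"dx": 0,"dy": 0,"dz": -1,"ax": 0,"ay": 0,"az": 0,"gripper": 0},
  {"dx": 0,"dy": 0,"dz": -1,"ax": 0,"ay": 0,"az": 0,"gripper": 0},
  {"dx": 0,"dy": 0,"dz": -1,"ax": 0,"ay": 0,"az": 0,"gripper": 0},
])

```text
clock: 14.98
eef_pos: [519.8, -332.4, 249.0]
eef_rot: [3.141, 0.001, 1.597]
wrist_force: [0.0, -0.3, 0.2]
finger_gap: 94.2
finger_force: 0.0
```

Run:
```python
from h import *
t=snap('top','top3');s=snap('side','side3')
cv2.imwrite('pics/both3.png',np.hstack([cv2.imread('pics/top3.png')[180:340,130:530],cv2.imread('pics/side3.png')[180:340,190:590]])) if 0 else None
plan((505,40,310,83.5))
h=cv2.cvtColor(t['image'],cv2.COLOR_RGB2HSV)
for n,lo,roi in(('yellow',(18,190,100),(120,230,290,340)),('blue',(100,110,40),(120,230,290,340))):
    m=cv2.inRange(h,lo,(32 if n=='yellow' else 125,255,255));x0,y0,x1,y1=roi
    k=big(m[y0:y1,x0:x1]);
    if k is not None:k=k+[x0,y0];print(n,rect(t,k,45))
```

```text
at [ 520.9 -333.2  252.4] rot [179.62   0.29  91.48] t 15.1 gap 94.1
az 0.8 | dx dy dz [ 9.23 -1.45 -1.44] | /n [ 0.923 -0.145 -0.144] 10
yellow (520.5, 385.1, 68.4, 45.1, 74.5)
blue (517.4, 257.1, 68.0, 45.2, 75.1)
```

View pics/top3.png

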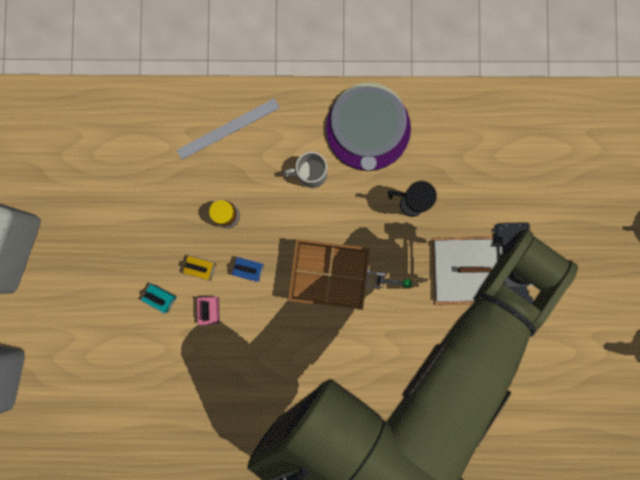

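The top view shows the lid on the mat (467,270) and the chest open and empty (329,273) with the clamp out (407,283). Both tins are unmoved, and no red or green tin shows anywhere. Going for the blue tin.

Run:
```python
from h import *
plan((517.6,257.6,290,75.5),(517.6,257.6,56,75.5))
```

```text
at [ 520.9 -333.2  252.4] rot [179.62   0.29  91.48] t 15.1 gap 94.1
az 1.6 | dx dy dz [14.28 -3.78 -0.94] | /n [ 0.952 -0.252 -0.063] 15
az -0.0 | dx dy dz [0.   0.   5.85] | /n [0.    0.    0.975] 6
```

Call:
jog_arm([
  {"dx": 0.5,"dy": 0,"dz": -0.3,"ax": 0,"ay": 0,"az": 0.2,"gripper": 0},
  {"dx": 1,"dy": 0,"dz": -0.3,"ax": 0,"ay": 0,"az": 0.2,"gripper": 0},
  {"dx": 1,"dy": 0,"dz": -0.3,"ax": 0,"ay": 0,"az": 0.2,"gripper": 0},
  {"dx": 1,"dy": 0,"dz": -0.3,"ax": 0,"ay": 0,"az": 0.2,"gripper": 0},
  {"dx": 1,"dy": 0,"dz": 0,"ax": 0,"ay": 0,"az": 0.2,"gripper": 0},
  {"dx": 1,"dy": 0,"dz": 0,"ax": 0,"ay": 0,"az": 0.2,"gripper": 0},
  {"dx": 1,"dy": 0,"dz": 0,"ax": 0,"ay": 0,"az": 0.2,"gripper": 0},
  {"dx": 1,"dy": 0,"dz": 0,"ax": 0,"ay": 0,"az": 0.2,"gripper": 0},
  {"dx": 1,"dy": 0,"dz": 0,"ax": 0,"ay": 0,"az": 0,"gripper": 0},
  {"dx": 1,"dy": 0,"dz": 0,"ax": 0,"ay": 0,"az": 0,"gripper": 0},
])

```text
clock: 16.32
eef_pos: [571.1, 43.7, 294.7]
eef_rot: [3.141, -0.0, 1.317]
wrist_force: [0.6, 0.1, -0.2]
finger_gap: 94.3
finger_force: 0.0
```

Run:
```python
from h import *
plan((517.6,257.6,290,75.5),(517.6,257.6,56,75.5))
```

```text
at [571.1  43.7 294.7] rot [179.98  -0.    75.48] t 16.3 gap 94.3
az -0.0 | dx dy dz [ 4.84 -2.63  0.12] | /n [ 0.968 -0.527  0.023] 5
az -0.0 | dx dy dz [0.   0.   5.85] | /n [0.    0.    0.975] 6
```

Call:
jog_arm([
  {"dx": 0.8,"dy": -0.44,"dz": 0,"ax": 0,"ay": 0,"az": 0,"gripper": 0},
  {"dx": 0.8,"dy": -0.44,"dz": 0,"ax": 0,"ay": 0,"az": 0,"gripper": 0},
  {"dx": 0.8,"dy": -0.44,"dz": 0,"ax": 0,"ay": 0,"az": 0,"gripper": 0},
  {"dx": 0.8,"dy": -0.44,"dz": 0,"ax": 0,"ay": 0,"az": 0,"gripper": 0},
  {"dx": 0.8,"dy": -0.44,"dz": 0,"ax": 0,"ay": 0,"az": 0,"gripper": 0},
  {"dx": 0.84,"dy": -0.43,"dz": 0.1,"ax": 0,"ay": 0,"az": 0,"gripper": 0},
  {"dx": 0,"dy": 0,"dz": 0.9,"ax": 0,"ay": 0,"az": 0,"gripper": 0},
  {"dx": 0,"dy": 0,"dz": 1,"ax": 0,"ay": 0,"az": 0,"gripper": 0},
  {"dx": 0,"dy": 0,"dz": 1,"ax": 0,"ay": 0,"az": 0,"gripper": 0},
  {"dx": 0,"dy": 0,"dz": 0,"ax": 0,"ay": 0,"az": 0,"gripper": 0},
])

```text
clock: 17.58
eef_pos: [516.7, 255.7, 172.3]
eef_rot: [-3.138, 0.003, 1.317]
wrist_force: [0.8, 0.1, 0.5]
finger_gap: 93.8
finger_force: 0.0
```

Run:
```python
from h import *
plan((517.6,257.6,56,75.5))
t=snap('top');m=mask(t,'blue',(200,230,290,310));print(m.sum()//255); k=big(m); print(rect(t,k,45) if k is not None else 0)
```

```text
at [516.7 255.7 172.3] rot [-1.7978e+02  1.7000e-01  7.5490e+01] t 17.6 gap 93.8
az -0.0 | dx dy dz [0.05 0.01 2.91] | /n [0.017 0.003 0.969] 3
269
(512.2, 222.0, 59.4, 45.2, 76.3)
```

Run:
```python
from h import *
a=snap('top','top4')['image'][225:325,180:300];b=snap('side','side4')['image'][190:310,200:344]
o=np.zeros((600,720,3),np.uint8);o[:300,:360]=cv2.resize(a,(360,300));o[300:,:360]=cv2.resize(b,(360,300))
cv2.imwrite('pics/crop4.png',o[:,:360,::-1])
```

```text
(no output)
```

View pics/crop4.png

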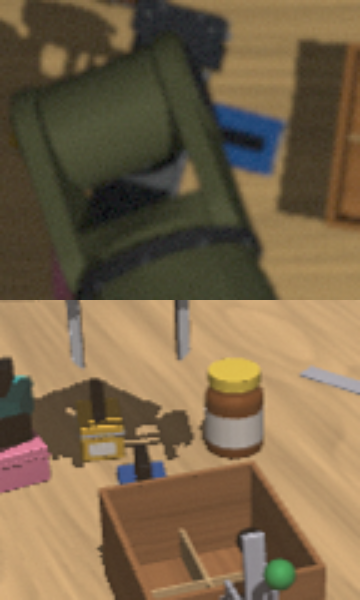

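The blue tin has been knocked about 3 cm towards the chest; its −y end is visible at about (264,270) in the full top view. I'll clear the arm and measure again.

Call:
jog_arm([
  {"dx": 0,"dy": 0,"dz": -0.9,"ax": 0,"ay": 0,"az": 0,"gripper": 0},
  {"dx": -0.5,"dy": 0,"dz": -0.6,"ax": 0,"ay": 0,"az": 0,"gripper": 0},
  {"dx": -0.9,"dy": 0,"dz": 0,"ax": 0,"ay": 0,"az": 0,"gripper": 0},
  {"dx": -0.9,"dy": 0,"dz": 0,"ax": 0,"ay": 0,"az": 0,"gripper": 0},
  {"dx": -0.9,"dy": 0,"dz": 0,"ax": 0,"ay": 0,"az": 0,"gripper": 0},
  {"dx": -0.9,"dy": 0,"dz": 0,"ax": 0,"ay": 0,"az": 0,"gripper": 0},
  {"dx": -0.9,"dy": 0,"dz": 0,"ax": 0,"ay": 0,"az": 0,"gripper": 0},
  {"dx": 0,"dy": 0,"dz": 0,"ax": 0,"ay": 0,"az": 0,"gripper": 0},
])

```text
clock: 18.73
eef_pos: [468.0, 61.1, 236.4]
eef_rot: [3.138, -0.001, 1.315]
wrist_force: [0.4, 0.1, 0.6]
finger_gap: 94.2
finger_force: 0.0
```

```bash
cat >> h.py <<'E'
def tins(t):
    h=cv2.cvtColor(t['image'],cv2.COLOR_RGB2HSV)
    for n,lo,hi in(('yellow',(18,190,60),(32,255,255)),('blue',(100,110,40),(125,255,255))):
        m=cv2.inRange(h,lo,hi);m[:230]=0;m[330:]=0;m[:,:120]=0;m[:,290:]=0
        k=big(m)
        if k is None: print(n,'none');continue
        f=np.zeros_like(m);cv2.drawContours(f,[cv2.convexHull(k)],-1,255,-1);f=cv2.erode(f,np.ones((3,3)))
        b=big(f&mask(t,'black'));print(n,rect(t,k,45),'ridge',rect(t,b,75) if b is not None else None)
E
python3 - <<'E'
from h import *
t=snap('top');tins(t);plan((513,226,200,75.5))
E
```

```text
yellow (520.1, 385.2, 68.8, 47.0, 75.4) ridge (520.0, 382.3, 53.3, 8.6, 77.1)
blue (513.6, 225.2, 67.5, 45.2, 76.4) ridge (513.9, 224.4, 53.8, 17.1, 77.4)
at [468.2  62.1 236.1] rot [ 1.7983e+02 -6.0000e-02  7.5390e+01] t 18.8 gap 93.9
az -0.01 | dx dy dz [4.25 0.06 0.9 ] | /n [0.849 0.012 0.18 ] 5
```

Call:
jog_arm([
  {"dx": 0.7,"dy": 0.02,"dz": 0,"ax": 0,"ay": 0,"az": -0.1,"gripper": 0},
  {"dx": 0.9,"dy": 0.03,"dz": 0,"ax": 0,"ay": 0,"az": 0,"gripper": 0},
  {"dx": 0.9,"dy": 0.03,"dz": 0,"ax": 0,"ay": 0,"az": 0,"gripper": 0},
  {"dx": 0.9,"dy": 0.03,"dz": 0,"ax": 0,"ay": 0,"az": 0,"gripper": 0},
  {"dx": 0.83,"dy": 0.04,"dz": 0,"ax": 0,"ay": 0,"az": 0,"gripper": 0},
  {"dx": 0,"dy": 0,"dz": 1,"ax": 0,"ay": 0,"az": 0,"gripper": 0},
  {"dx": 0,"dy": 0,"dz": 1,"ax": 0,"ay": 0,"az": 0,"gripper": 0},
  {"dx": 0,"dy": 0,"dz": 0.5,"ax": 0,"ay": 0,"az": 0,"gripper": 0},
  {"dx": 0,"dy": 0,"dz": 0,"ax": 0,"ay": 0,"az": 0,"gripper": 0},
])

```text
clock: 19.9
eef_pos: [513.2, 226.4, 133.7]
eef_rot: [-3.14, 0.001, 1.336]
wrist_force: [-0.5, -0.3, -0.3]
finger_gap: 93.8
finger_force: 0.0
```

Run:
```python
from h import *
plan((513.6,225,56,76.5)); t=snap('top');tins(t)
```

```text
at [513.2 226.4 133.7] rot [-1.7993e+02  4.0000e-02  7.6540e+01] t 19.9 gap 93.8
az 0.0 | dx dy dz [-0.03  0.02  1.94] | /n [-0.016  0.009  0.972] 2
yellow (506.0, 390.5, 60.7, 13.8, 76.3) ridge None
blue (516.4, 194.0, 23.4, 10.4, 0.7) ridge None
```

Call:
jog_arm([
  {"dx": 0,"dy": 0,"dz": 0.6,"ax": 0,"ay": 0,"az": 0,"gripper": 0},
  {"dx": 0,"dy": 0,"dz": 0.6,"ax": 0,"ay": 0,"az": 0,"gripper": 0},
  {"dx": 0,"dy": 0,"dz": 0.4,"ax": 0,"ay": 0,"az": 0,"gripper": 0},
  {"dx": 0,"dy": 0,"dz": 0.34,"ax": 0,"ay": 0,"az": 0,"gripper": 0},
  {"dx": 0,"dy": 0,"dz": 0,"ax": 0,"ay": 0,"az": 0,"gripper": 1},
  {"dx": 0,"dy": 0,"dz": 0,"ax": 0,"ay": 0,"az": 0,"gripper": 1},
  {"dx": 0,"dy": 0,"dz": 0,"ax": 0,"ay": 0,"az": 0,"gripper": 1},
  {"dx": 0,"dy": 0,"dz": 0,"ax": 0,"ay": 0,"az": 0,"gripper": 1},
  {"dx": 0,"dy": 0,"dz": 0,"ax": 0,"ay": 0,"az": 0,"gripper": 1},
  {"dx": 0,"dy": 0,"dz": 0,"ax": 0,"ay": 0,"az": 0,"gripper": 1},
], squeeze=40)

```text
clock: 21.2
eef_pos: [513.6, 225.5, 56.7]
eef_rot: [3.142, -0.0, 1.335]
wrist_force: [-1.5, 0.7, 0.2]
finger_gap: 37.4
finger_force: 0.0
```

Call:
jog_arm([
  {"dx": 0,"dy": 0,"dz": 0,"ax": 0,"ay": 0,"az": 0,"gripper": 1},
  {"dx": 0,"dy": 0,"dz": 0,"ax": 0,"ay": 0,"az": 0,"gripper": 1},
  {"dx": 0,"dy": 0,"dz": 0,"ax": 0,"ay": 0,"az": 0,"gripper": 1},
  {"dx": 0,"dy": 0,"dz": 0,"ax": 0,"ay": 0,"az": 0,"gripper": 1},
])

```text
clock: 21.7
eef_pos: [513.6, 225.5, 56.6]
eef_rot: [-3.142, 0.0, 1.335]
wrist_force: [-0.1, -0.7, -0.1]
finger_gap: 13.6
finger_force: 40.0
```

Run:
```python
from h import *
c=chest(-37,45);s=manip.read_state();p=s['eef_pos']
plan((p[0],p[1],200,76.5),(*c,200,83.5),(*c,64,83.5))
```

```text
at [513.6 225.5  56.6] rot [-180.      0.     76.49] t 21.7 gap 13.6
az -0.0 | dx dy dz [ 0.    0.   -3.59] | /n [ 0.     0.    -0.896] 4
az -0.7 | dx dy dz [-3.43 -0.61 -0.  ] | /n [-0.858 -0.154 -0.   ] 4
az -0.0 | dx dy dz [0.  0.  3.4] | /n [0.   0.   0.85] 4
```

Call:
jog_arm([
  {"dx": 0,"dy": 0,"dz": -0.4,"ax": 0,"ay": 0,"az": 0,"gripper": 1},
  {"dx": 0,"dy": 0,"dz": -0.8,"ax": 0,"ay": 0,"az": 0,"gripper": 1},
  {"dx": 0,"dy": 0,"dz": -0.8,"ax": 0,"ay": 0,"az": 0,"gripper": 1},
  {"dx": 0,"dy": 0,"dz": -0.8,"ax": 0,"ay": 0,"az": 0,"gripper": 1},
  {"dx": 0,"dy": 0,"dz": -0.8,"ax": 0,"ay": 0,"az": -0.7,"gripper": 1},
  {"dx": -0.7,"dy": -0.12,"dz": 0,"ax": 0,"ay": 0,"az": 0,"gripper": 1},
  {"dx": -0.7,"dy": -0.13,"dz": 0,"ax": 0,"ay": 0,"az": 0,"gripper": 1},
  {"dx": -0.7,"dy": -0.12,"dz": 0,"ax": 0,"ay": 0,"az": 0,"gripper": 1},
  {"dx": -0.7,"dy": -0.12,"dz": 0,"ax": 0,"ay": 0,"az": 0,"gripper": 1},
  {"dx": -0.63,"dy": -0.12,"dz": 0,"ax": 0,"ay": 0,"az": 0,"gripper": 1},
])

```text
clock: 22.95
eef_pos: [473.5, 91.1, 201.8]
eef_rot: [3.141, -0.0, 1.457]
wrist_force: [0.2, -0.4, -1.3]
finger_gap: 13.4
finger_force: 40.0
```

Run:
```python
from h import *
plan((*chest(-37,45),64,83.5)); s=snap('side','side5');cv2.imwrite('pics/crop5.png',cv2.resize(s['image'][120:320,180:380,::-1],(500,500)))
```

```text
at [473.5  91.1 201.8] rot [ 1.7994e+02 -1.0000e-02  8.3480e+01] t 22.9 gap 13.4
az -0.0 | dx dy dz [0.02 0.   3.44] | /n [0.005 0.001 0.861] 4
```

View pics/crop5.png

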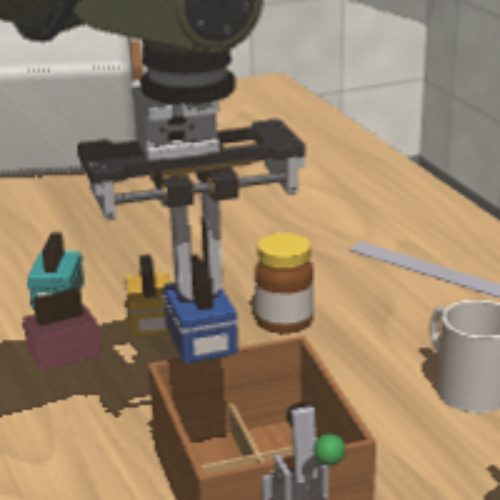

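The blue tin hangs straight over the left rear compartment. Lowering it to the floor (TCP ≈ 63), then opening partly so the fingers stay clear of the wall.

Call:
jog_arm([
  {"dx": 0,"dy": 0,"dz": 0.6,"ax": 0,"ay": 0,"az": 0,"gripper": 1},
  {"dx": 0,"dy": 0,"dz": 0.6,"ax": 0,"ay": 0,"az": 0,"gripper": 1},
  {"dx": 0,"dy": 0,"dz": 0.6,"ax": 0,"ay": 0,"az": 0,"gripper": 1},
  {"dx": 0,"dy": 0,"dz": 0.6,"ax": 0,"ay": 0,"az": 0,"gripper": 1},
  {"dx": 0,"dy": 0,"dz": 0.5,"ax": 0,"ay": 0,"az": 0,"gripper": 1},
  {"dx": 0,"dy": 0,"dz": 0.3,"ax": 0,"ay": 0,"az": 0,"gripper": 1},
  {"dx": 0,"dy": 0,"dz": 0.2,"ax": 0,"ay": 0,"az": 0,"gripper": 1},
  {"dx": 0,"dy": 0,"dz": 0,"ax": 0,"ay": 0,"az": 0,"gripper": 1},
  {"dx": 0,"dy": 0,"dz": 0,"ax": 0,"ay": 0,"az": 0,"gripper": 1},
])

```text
clock: 24.12
eef_pos: [474.2, 92.0, 65.3]
eef_rot: [3.141, -0.0, 1.457]
wrist_force: [-0.5, 0.2, -1.5]
finger_gap: 13.7
finger_force: 40.0
```

Call:
jog_arm([
  {"dx": 0,"dy": 0,"dz": 0.06,"ax": 0,"ay": 0,"az": 0,"gripper": 1},
  {"dx": 0,"dy": 0,"dz": 0,"ax": 0,"ay": 0,"az": 0,"gripper": 1},
  {"dx": 0,"dy": 0,"dz": 0,"ax": 0,"ay": 0,"az": 0,"gripper": 0.7},
  {"dx": 0,"dy": 0,"dz": 0,"ax": 0,"ay": 0,"az": 0,"gripper": 0.7},
  {"dx": 0,"dy": 0,"dz": 0,"ax": 0,"ay": 0,"az": 0,"gripper": 0.7},
  {"dx": 0,"dy": 0,"dz": -0.3,"ax": 0,"ay": 0,"az": 0,"gripper": 0.7},
  {"dx": 0,"dy": 0,"dz": -0.8,"ax": 0,"ay": 0,"az": 0,"gripper": 0.7},
  {"dx": 0,"dy": 0,"dz": -0.9,"ax": 0,"ay": 0,"az": 0,"gripper": 0.7},
  {"dx": 0,"dy": 0,"dz": -1,"ax": 0,"ay": 0,"az": 0,"gripper": 0},
  {"dx": 0,"dy": 0,"dz": -0.9,"ax": 0,"ay": 0,"az": 0,"gripper": 0},
])

```text
clock: 25.38
eef_pos: [473.7, 92.0, 220.6]
eef_rot: [3.14, -0.0, 1.457]
wrist_force: [-0.4, 0.4, -0.4]
finger_gap: 44.8
finger_force: 0.0
```

Run:
```python
from h import *
t=snap('top');tins(t);s=snap('side')
print(big(mask(s,'blue',(230,250,330,340))) is not None)
plan((520.2,384.5,215,75.4),(520.2,384.5,56,75.4))
```

```text
yellow (520.2, 385.3, 68.2, 46.5, 74.5) ridge (521.3, 382.0, 53.4, 12.0, 72.0)
blue none
True
at [475.   92.2 222.7] rot [ 1.7962e+02 -9.0000e-02  8.3490e+01] t 25.5 gap 52.8
az 0.81 | dx dy dz [ 7.36 -0.75  0.19] | /n [ 0.92  -0.094  0.024] 8
az -0.0 | dx dy dz [0.   0.   3.98] | /n [0.    0.    0.994] 4
```

Call:
jog_arm([
  {"dx": 0,"dy": 0,"dz": 0.2,"ax": 0,"ay": 0,"az": 0.84,"gripper": 0},
  {"dx": 0.9,"dy": -0.09,"dz": 0,"ax": 0,"ay": 0,"az": 0,"gripper": 0},
  {"dx": 0.9,"dy": -0.09,"dz": 0,"ax": 0,"ay": 0,"az": 0,"gripper": 0},
  {"dx": 0.9,"dy": -0.09,"dz": 0,"ax": 0,"ay": 0,"az": 0,"gripper": 0},
  {"dx": 0.95,"dy": -0.1,"dz": 0,"ax": 0,"ay": 0,"az": 0,"gripper": 0},
  {"dx": 0.95,"dy": -0.1,"dz": 0,"ax": 0,"ay": 0,"az": 0,"gripper": 0},
  {"dx": 0.95,"dy": -0.1,"dz": 0,"ax": 0,"ay": 0,"az": 0,"gripper": 0},
  {"dx": 0.9,"dy": -0.09,"dz": 0,"ax": 0,"ay": 0,"az": 0,"gripper": 0},
  {"dx": 0.9,"dy": -0.09,"dz": 0,"ax": 0,"ay": 0,"az": 0,"gripper": 0},
  {"dx": 0,"dy": 0,"dz": 0,"ax": 0,"ay": 0,"az": 0,"gripper": 0},
])

```text
clock: 26.72
eef_pos: [519.9, 385.4, 209.3]
eef_rot: [-3.141, 0.001, 1.313]
wrist_force: [0.0, -0.1, -1.1]
finger_gap: 94.1
finger_force: 0.0
```

Run:
```python
from h import *
t=snap('top');tins(t);s=snap('side')
g=cv2.inRange(cv2.cvtColor(s['image'],cv2.COLOR_RGB2HSV),(18,130,60),(32,255,255))[215:262,220:260];x,y,w,h=cv2.boundingRect(big(g));print(x+220,y+215,w,h)
plan((520.2,384.5,56,75))
```

```text
yellow (520.7, 385.2, 68.2, 45.5, 74.4) ridge (520.0, 381.0, 45.9, 7.4, 76.3)
blue none
230 229 19 15
at [520.2 383.5 209.8] rot [-1.7997e+02  5.0000e-02  7.5100e+01] t 26.8 gap 94.0
az 0.01 | dx dy dz [ 0.02 -0.01  3.84] | /n [ 0.006 -0.002  0.961] 4
```

The yellow tin is unmoved, so I'll descend and grip it.

Call:
jog_arm([
  {"dx": 0,"dy": 0,"dz": 0.9,"ax": 0,"ay": 0,"az": 0,"gripper": 0},
  {"dx": 0,"dy": 0,"dz": 0.9,"ax": 0,"ay": 0,"az": 0,"gripper": 0},
  {"dx": 0,"dy": 0,"dz": 0.8,"ax": 0,"ay": 0,"az": 0,"gripper": 0},
  {"dx": 0,"dy": 0,"dz": 0.6,"ax": 0,"ay": 0,"az": 0,"gripper": 0},
  {"dx": 0,"dy": 0,"dz": 0.4,"ax": 0,"ay": 0,"az": 0,"gripper": 0},
  {"dx": 0,"dy": 0,"dz": 0.24,"ax": 0,"ay": 0,"az": 0,"gripper": 0},
  {"dx": 0,"dy": 0,"dz": 0,"ax": 0,"ay": 0,"az": 0,"gripper": 1},
  {"dx": 0,"dy": 0,"dz": 0,"ax": 0,"ay": 0,"az": 0,"gripper": 1},
  {"dx": 0,"dy": 0,"dz": 0,"ax": 0,"ay": 0,"az": 0,"gripper": 1},
  {"dx": 0,"dy": 0,"dz": 0,"ax": 0,"ay": 0,"az": 0,"gripper": 1},
])

```text
clock: 28.08
eef_pos: [520.6, 383.9, 57.1]
eef_rot: [3.141, -0.0, 1.311]
wrist_force: [0.2, -0.8, 0.0]
finger_gap: 57.9
finger_force: 0.0
```

Call:
jog_arm([
  {"dx": 0,"dy": 0,"dz": 0,"ax": 0,"ay": 0,"az": 0,"gripper": 1},
  {"dx": 0,"dy": 0,"dz": 0,"ax": 0,"ay": 0,"az": 0,"gripper": 1},
  {"dx": 0,"dy": 0,"dz": 0,"ax": 0,"ay": 0,"az": 0,"gripper": 1},
  {"dx": 0,"dy": 0,"dz": 0,"ax": 0,"ay": 0,"az": 0,"gripper": 1},
  {"dx": 0,"dy": 0,"dz": 0,"ax": 0,"ay": 0,"az": 0,"gripper": 1},
  {"dx": 0,"dy": 0,"dz": 0,"ax": 0,"ay": 0,"az": 0,"gripper": 1},
])

```text
clock: 28.82
eef_pos: [520.5, 383.8, 56.6]
eef_rot: [3.142, 0.0, 1.31]
wrist_force: [1.0, -0.3, 0.7]
finger_gap: 13.7
finger_force: 40.0
```

Run:
```python
from h import *
c=chest(37,45);s=manip.read_state();p=s['eef_pos']
plan((p[0],p[1],205,75),(*c,205,83.5),(*c,64,83.5))
```

```text
at [520.5 383.8  56.6] rot [180.     0.    75.09] t 28.8 gap 13.7
az 0.01 | dx dy dz [ 0.    0.   -3.71] | /n [ 0.     0.    -0.927] 4
az -0.85 | dx dy dz [-7.38  1.51 -0.  ] | /n [-0.923  0.189 -0.   ] 8
az -0.0 | dx dy dz [0.   0.   3.52] | /n [0.    0.    0.881] 4
```

Call:
jog_arm([
  {"dx": 0,"dy": 0,"dz": -0.5,"ax": 0,"ay": 0,"az": 0,"gripper": 1},
  {"dx": 0,"dy": 0,"dz": -0.8,"ax": 0,"ay": 0,"az": 0,"gripper": 1},
  {"dx": 0,"dy": 0,"dz": -0.8,"ax": 0,"ay": 0,"az": 0,"gripper": 1},
  {"dx": 0,"dy": 0,"dz": -0.8,"ax": 0,"ay": 0,"az": 0,"gripper": 1},
  {"dx": 0,"dy": 0,"dz": -0.8,"ax": 0,"ay": 0,"az": -0.84,"gripper": 1},
  {"dx": -0.5,"dy": 0.11,"dz": 0,"ax": 0,"ay": 0,"az": 0,"gripper": 1},
  {"dx": -0.8,"dy": 0.16,"dz": 0,"ax": 0,"ay": 0,"az": 0,"gripper": 1},
  {"dx": -0.8,"dy": 0.16,"dz": 0,"ax": 0,"ay": 0,"az": 0,"gripper": 1},
  {"dx": -0.8,"dy": 0.16,"dz": 0,"ax": 0,"ay": 0,"az": 0,"gripper": 1},
  {"dx": -0.8,"dy": 0.16,"dz": 0,"ax": 0,"ay": 0,"az": 0,"gripper": 1},
])

```text
clock: 30.08
eef_pos: [533.0, 231.1, 203.8]
eef_rot: [-3.14, 0.001, 1.454]
wrist_force: [-0.7, 0.4, -1.6]
finger_gap: 13.5
finger_force: 40.0
```

Run:
```python
from h import *
plan((*chest(37,45),205,83.5))
```

```text
at [533.  231.1 203.8] rot [-1.7993e+02  5.0000e-02  8.3290e+01] t 30.1 gap 13.5
az -0.02 | dx dy dz [-3.63  0.77 -0.03] | /n [-0.906  0.193 -0.007] 4
```

Call:
jog_arm([
  {"dx": -0.8,"dy": 0.17,"dz": 0,"ax": 0,"ay": 0,"az": 0,"gripper": 1},
  {"dx": -0.8,"dy": 0.17,"dz": 0,"ax": 0,"ay": 0,"az": 0,"gripper": 1},
  {"dx": -0.8,"dy": 0.17,"dz": 0,"ax": 0,"ay": 0,"az": 0,"gripper": 1},
  {"dx": -0.7,"dy": 0.15,"dz": 0,"ax": 0,"ay": 0,"az": 0,"gripper": 1},
  {"dx": -0.5,"dy": 0.11,"dz": 0,"ax": 0,"ay": 0,"az": 0,"gripper": 1},
  {"dx": 0,"dy": 0,"dz": 0,"ax": 0,"ay": 0,"az": 0,"gripper": 1},
])

```text
clock: 30.82
eef_pos: [547.5, 85.4, 204.3]
eef_rot: [-3.141, 0.0, 1.454]
wrist_force: [-0.6, -0.7, -2.4]
finger_gap: 13.4
finger_force: 40.0
```

Run:
```python
from h import *
plan((*chest(37,45),63,83.5)); s=snap('side','side6')
m=mask(s,'yellow',(220,150,340,290));k=big(m);print(cv2.boundingRect(k),cv2.minAreaRect(k))
cv2.imwrite('pics/crop6.png',cv2.resize(s['image'][120:320,180:380,::-1],(500,500)))
```

```text
at [547.5  85.4 204.3] rot [-1.7996e+02  1.0000e-02  8.3310e+01] t 30.8 gap 13.4
az -0.02 | dx dy dz [-0.05 -0.    3.53] | /n [-0.012 -0.001  0.883] 4
(276, 235, 31, 23) ((290.1519470214844, 248.38674926757812), (32.47657775878906, 18.814476013183594), 15.422160148620605)
```

View pics/crop6.png

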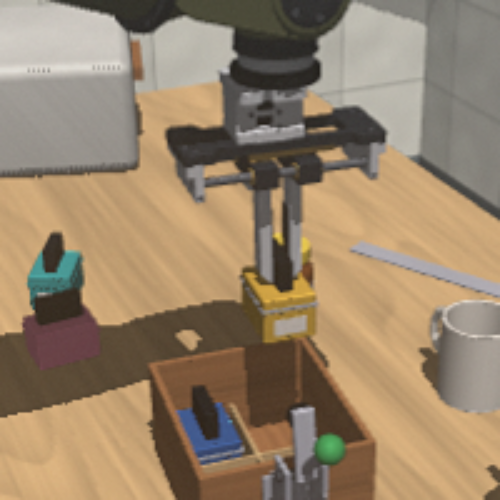

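The blue tin stands upright in its compartment, and the yellow tin hangs upright over the next one.

Call:
jog_arm([
  {"dx": -0.05,"dy": 0,"dz": 0.6,"ax": 0,"ay": 0,"az": 0,"gripper": 1},
  {"dx": 0,"dy": 0,"dz": 0.6,"ax": 0,"ay": 0,"az": 0,"gripper": 1},
  {"dx": 0,"dy": 0,"dz": 0.6,"ax": 0,"ay": 0,"az": 0,"gripper": 1},
  {"dx": 0,"dy": 0,"dz": 0.6,"ax": 0,"ay": 0,"az": 0,"gripper": 1},
  {"dx": 0,"dy": 0,"dz": 0.5,"ax": 0,"ay": 0,"az": 0,"gripper": 1},
  {"dx": 0,"dy": 0,"dz": 0.3,"ax": 0,"ay": 0,"az": 0,"gripper": 1},
  {"dx": 0,"dy": 0,"dz": 0.2,"ax": 0,"ay": 0,"az": 0,"gripper": 1},
  {"dx": 0,"dy": 0,"dz": 0.1,"ax": 0,"ay": 0,"az": 0,"gripper": 1},
  {"dx": 0,"dy": 0,"dz": 0,"ax": 0,"ay": 0,"az": 0,"gripper": 1},
  {"dx": 0,"dy": 0,"dz": 0,"ax": 0,"ay": 0,"az": 0,"gripper": 1},
])

```text
clock: 32.12
eef_pos: [547.8, 84.8, 65.1]
eef_rot: [3.141, -0.0, 1.457]
wrist_force: [0.4, 0.1, -1.5]
finger_gap: 13.6
finger_force: 40.0
```

Call:
jog_arm([
  {"dx": 0,"dy": 0,"dz": 0,"ax": 0,"ay": 0,"az": 0,"gripper": 0.7},
  {"dx": 0,"dy": 0,"dz": 0,"ax": 0,"ay": 0,"az": 0,"gripper": 0.7},
  {"dx": 0,"dy": 0,"dz": 0,"ax": 0,"ay": 0,"az": 0,"gripper": 0.7},
  {"dx": 0,"dy": 0,"dz": 0,"ax": 0,"ay": 0,"az": 0,"gripper": 0.7},
  {"dx": 0,"dy": 0,"dz": -0.4,"ax": 0,"ay": 0,"az": 0,"gripper": 0.7},
  {"dx": 0,"dy": 0,"dz": -0.9,"ax": 0,"ay": 0,"az": 0,"gripper": 0.7},
  {"dx": 0,"dy": 0,"dz": -1,"ax": 0,"ay": 0,"az": 0,"gripper": 0.7},
  {"dx": 0,"dy": 0,"dz": -1,"ax": 0,"ay": 0,"az": 0,"gripper": 0.5},
  {"dx": 0,"dy": 0,"dz": -1,"ax": 0,"ay": 0,"az": 0,"gripper": 0},
  {"dx": -0.5,"dy": 0,"dz": -0.9,"ax": 0,"ay": 0,"az": 0,"gripper": 0},
])

```text
clock: 33.38
eef_pos: [545.0, 65.4, 275.4]
eef_rot: [3.14, -0.0, 1.459]
wrist_force: [-0.0, -0.6, 0.3]
finger_gap: 54.6
finger_force: 0.0
```

Call:
jog_arm([
  {"dx": -0.9,"dy": -0.2,"dz": 0,"ax": 0,"ay": 0,"az": -0.1,"gripper": 0},
  {"dx": -0.9,"dy": -0.2,"dz": 0,"ax": 0,"ay": 0,"az": -0.1,"gripper": 0},
  {"dx": -0.9,"dy": -0.2,"dz": 0,"ax": 0,"ay": 0,"az": -0.2,"gripper": 0},
  {"dx": -0.9,"dy": 0,"dz": 0,"ax": 0,"ay": 0,"az": -0.2,"gripper": 0},
  {"dx": -0.9,"dy": 0,"dz": 0,"ax": 0,"ay": 0,"az": -0.2,"gripper": 0},
  {"dx": -0.9,"dy": 0,"dz": 0,"ax": 0,"ay": 0,"az": 0,"gripper": 0},
  {"dx": -0.9,"dy": 0,"dz": 0,"ax": 0,"ay": 0,"az": 0,"gripper": 0},
  {"dx": 0,"dy": 0,"dz": 0,"ax": 0,"ay": 0,"az": 0,"gripper": 0},
])

```text
clock: 34.38
eef_pos: [510.6, -185.9, 273.4]
eef_rot: [3.141, 0.0, 1.594]
wrist_force: [-0.1, 0.6, -0.5]
finger_gap: 94.0
finger_force: 0.0
```

Run:
```python
from h import *
t=snap('top','top7');s=snap('side','side7')
k=big(mask(t,'white',(425,225,525,315)));
if k is not None:print('lid on mat',rect(t,k,26))
o=np.zeros((600,800,3),np.uint8);o[:,:800]=0
o[:300,:600]=cv2.resize(t['image'][200:340,260:540],(600,300));o[300:,:600]=cv2.resize(s['image'][225:375,200:500],(600,300))
cv2.imwrite('pics/crop7.png',o[:,:600,::-1])
plan((520,-332.6,230,91.5),(520,-332.6,38.3,91.5))
```

```text
lid on mat (520.5, -362.3, 157.9, 129.0, 1.9)
at [ 510.8 -183.9  273.4] rot [1.7997e+02 1.0000e-02 9.1460e+01] t 34.5 gap 94.2
az -0.0 | dx dy dz [-3.72  0.13  1.08] | /n [-0.93   0.033  0.271] 4
az -0.0 | dx dy dz [0.   0.   4.79] | /n [0.    0.    0.958] 5
```

View pics/crop7.png

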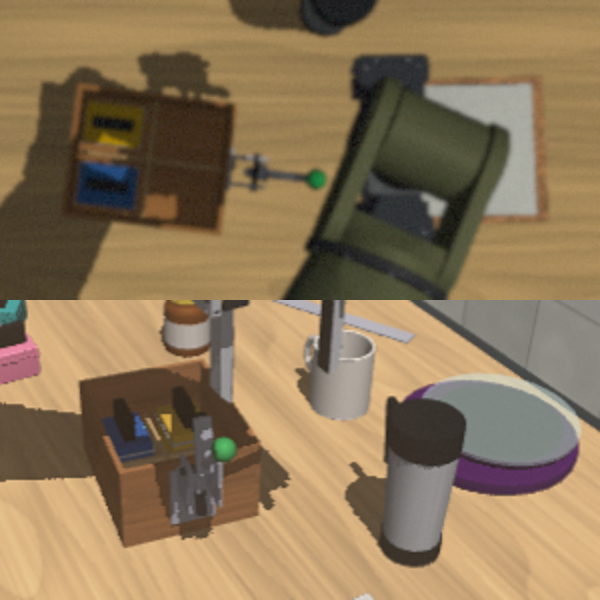

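Both tins stand upright in separate compartments, and the lid lies where I left it. I'll pick it up at the pose where I released it.

Call:
jog_arm([
  {"dx": -0.8,"dy": 0.03,"dz": 0.2,"ax": 0,"ay": 0,"az": 0,"gripper": 0},
  {"dx": -0.8,"dy": 0.03,"dz": 0.2,"ax": 0,"ay": 0,"az": 0,"gripper": 0},
  {"dx": -0.8,"dy": 0.03,"dz": 0.2,"ax": 0,"ay": 0,"az": 0,"gripper": 0},
  {"dx": -0.8,"dy": 0.04,"dz": 0.4,"ax": 0,"ay": 0,"az": 0,"gripper": 0},
  {"dx": -0.52,"dy": 0,"dz": 0.5,"ax": 0,"ay": 0,"az": 0,"gripper": 0},
  {"dx": 0,"dy": 0,"dz": 1,"ax": 0,"ay": 0,"az": 0,"gripper": 0},
  {"dx": 0,"dy": 0,"dz": 1,"ax": 0,"ay": 0,"az": 0,"gripper": 0},
  {"dx": 0,"dy": 0,"dz": 0.9,"ax": 0,"ay": 0,"az": 0,"gripper": 0},
  {"dx": 0,"dy": 0,"dz": 0,"ax": 0,"ay": 0,"az": 0,"gripper": 0},
])

```text
clock: 35.6
eef_pos: [519.5, -331.1, 95.0]
eef_rot: [-3.138, -0.003, 1.598]
wrist_force: [-0.6, -0.4, 0.2]
finger_gap: 93.7
finger_force: 0.0
```

Run:
```python
from h import *
plan((520,-332.6,38.3,91.5))
```

```text
at [ 519.5 -331.1   95. ] rot [-1.7981e+02 -1.5000e-01  9.1550e+01] t 35.6 gap 93.7
az 0.01 | dx dy dz [-0.04  0.01  1.42] | /n [-0.019  0.005  0.709] 2
```

Call:
jog_arm([
  {"dx": -0.02,"dy": 0,"dz": 0.5,"ax": 0,"ay": 0,"az": 0,"gripper": 0},
  {"dx": 0,"dy": 0,"dz": 0.5,"ax": 0,"ay": 0,"az": 0,"gripper": 0},
  {"dx": 0,"dy": 0,"dz": 0.36,"ax": 0,"ay": 0,"az": 0,"gripper": 0},
  {"dx": 0,"dy": 0,"dz": 0,"ax": 0,"ay": 0,"az": 0,"gripper": 1},
  {"dx": 0,"dy": 0,"dz": 0,"ax": 0,"ay": 0,"az": 0,"gripper": 1},
  {"dx": 0,"dy": 0,"dz": 0,"ax": 0,"ay": 0,"az": 0,"gripper": 1},
  {"dx": 0,"dy": 0,"dz": 0,"ax": 0,"ay": 0,"az": 0,"gripper": 1},
  {"dx": 0,"dy": 0,"dz": 0,"ax": 0,"ay": 0,"az": 0,"gripper": 1},
  {"dx": 0,"dy": 0,"dz": 0,"ax": 0,"ay": 0,"az": 0,"gripper": 1},
  {"dx": 0,"dy": 0,"dz": 0,"ax": 0,"ay": 0,"az": 0,"gripper": 1},
], squeeze=45)

```text
clock: 36.85
eef_pos: [520.0, -333.6, 42.2]
eef_rot: [-3.142, -0.0, 1.597]
wrist_force: [-0.1, -0.2, 0.3]
finger_gap: 27.5
finger_force: 0.0
```

Call:
jog_arm([
  {"dx": 0,"dy": 0,"dz": 0,"ax": 0,"ay": 0,"az": 0,"gripper": 1},
  {"dx": 0,"dy": 0,"dz": 0,"ax": 0,"ay": 0,"az": 0,"gripper": 1},
  {"dx": 0,"dy": 0,"dz": 0,"ax": 0,"ay": 0,"az": 0,"gripper": 1},
  {"dx": 0,"dy": 0,"dz": 0,"ax": 0,"ay": 0,"az": 0,"gripper": 1},
])

```text
clock: 37.35
eef_pos: [520.0, -333.6, 42.2]
eef_rot: [-3.142, -0.0, 1.597]
wrist_force: [0.5, -0.4, 0.2]
finger_gap: 13.4
finger_force: 45.0
```

Call:
jog_arm([
  {"dx": 0,"dy": 0,"dz": -0.3,"ax": 0,"ay": 0,"az": 0,"gripper": 1},
  {"dx": 0,"dy": 0,"dz": -0.7,"ax": 0,"ay": 0,"az": 0,"gripper": 1},
  {"dx": 0,"dy": 0,"dz": -0.8,"ax": 0,"ay": 0,"az": 0,"gripper": 1},
  {"dx": 0,"dy": 0,"dz": -0.8,"ax": 0,"ay": 0,"az": 0,"gripper": 1},
  {"dx": 0,"dy": 0,"dz": -0.8,"ax": 0,"ay": 0,"az": 0,"gripper": 1},
  {"dx": 0,"dy": 0,"dz": -0.8,"ax": 0,"ay": 0,"az": 0,"gripper": 1},
  {"dx": 0,"dy": 0,"dz": -0.8,"ax": 0,"ay": 0,"az": 0,"gripper": 1},
  {"dx": 0,"dy": 0,"dz": -0.8,"ax": 0,"ay": 0,"az": 0,"gripper": 1},
  {"dx": 0,"dy": 0,"dz": -0.6,"ax": 0,"ay": 0,"az": 0,"gripper": 1},
  {"dx": 0,"dy": 0,"dz": 0,"ax": 0,"ay": 0,"az": 0,"gripper": 1},
])

```text
clock: 38.6
eef_pos: [520.2, -333.7, 300.3]
eef_rot: [3.139, 0.002, 1.597]
wrist_force: [0.4, 0.2, -2.7]
finger_gap: 13.7
finger_force: 45.0
```

Run:
```python
from h import *
plan((505.2,42.8,295,83.5),(505.2,42.8,122.3,83.5))
```

```text
at [ 520.2 -333.7  300.3] rot [1.7985e+02 1.2000e-01 9.1490e+01] t 38.6 gap 13.7
az 0.8 | dx dy dz [ 9.31 -1.44  0.13] | /n [ 0.931 -0.144  0.013] 10
az -0.0 | dx dy dz [0.   0.   4.32] | /n [0.    0.    0.863] 5
```

Call:
jog_arm([
  {"dx": 0,"dy": 0,"dz": 0,"ax": 0,"ay": 0,"az": 0.4,"gripper": 1},
  {"dx": 0,"dy": 0,"dz": 0,"ax": 0,"ay": 0,"az": 0.4,"gripper": 1},
  {"dx": 0.7,"dy": -0.14,"dz": 0,"ax": 0,"ay": 0,"az": 0,"gripper": 1},
  {"dx": 0.9,"dy": -0.14,"dz": 0,"ax": 0,"ay": 0,"az": 0,"gripper": 1},
  {"dx": 0.9,"dy": -0.14,"dz": 0,"ax": 0,"ay": 0,"az": 0,"gripper": 1},
  {"dx": 0.9,"dy": -0.14,"dz": 0,"ax": 0,"ay": 0,"az": 0,"gripper": 1},
  {"dx": 0.9,"dy": -0.14,"dz": 0,"ax": 0,"ay": 0,"az": 0,"gripper": 1},
  {"dx": 0.9,"dy": -0.14,"dz": 0,"ax": 0,"ay": 0,"az": 0,"gripper": 1},
  {"dx": 0.9,"dy": -0.14,"dz": 0,"ax": 0,"ay": 0,"az": 0,"gripper": 1},
  {"dx": 0.9,"dy": -0.14,"dz": 0,"ax": 0,"ay": 0,"az": 0,"gripper": 1},
])

```text
clock: 39.85
eef_pos: [506.6, -49.1, 297.0]
eef_rot: [-3.14, -0.0, 1.457]
wrist_force: [1.4, 0.1, -2.8]
finger_gap: 13.6
finger_force: 45.0
```

Call:
jog_arm([
  {"dx": 0.8,"dy": -0.12,"dz": 0,"ax": 0,"ay": 0,"az": 0,"gripper": 1},
  {"dx": 0.8,"dy": -0.12,"dz": 0,"ax": 0,"ay": 0,"az": 0,"gripper": 1},
  {"dx": 0.6,"dy": -0.08,"dz": 0,"ax": 0,"ay": 0,"az": 0,"gripper": 1},
  {"dx": 0,"dy": 0,"dz": 0.4,"ax": 0,"ay": 0,"az": 0,"gripper": 1},
  {"dx": 0,"dy": 0,"dz": 0.8,"ax": 0,"ay": 0,"az": 0,"gripper": 1},
  {"dx": 0,"dy": 0,"dz": 0.8,"ax": 0,"ay": 0,"az": 0,"gripper": 1},
  {"dx": 0,"dy": 0,"dz": 0.8,"ax": 0,"ay": 0,"az": 0,"gripper": 1},
  {"dx": 0,"dy": 0,"dz": 0.4,"ax": 0,"ay": 0,"az": 0,"gripper": 1},
  {"dx": 0,"dy": 0,"dz": 0,"ax": 0,"ay": 0,"az": 0,"gripper": 1},
  {"dx": 0,"dy": 0,"dz": 0,"ax": 0,"ay": 0,"az": 0,"gripper": 1},
])

```text
clock: 41.1
eef_pos: [505.0, 38.4, 171.2]
eef_rot: [3.14, -0.0, 1.457]
wrist_force: [0.6, -0.3, -2.8]
finger_gap: 13.5
finger_force: 45.0
```

Run:
```python
from h import *
plan((505.1,41.7,126.2,83.5))
s=snap('side','side8');cv2.imwrite('pics/crop8.png',cv2.resize(s['image'][180:380,200:400,::-1],(600,600)))
```

```text
at [505.   38.4 171.2] rot [ 1.7992e+02 -1.0000e-02  8.3480e+01] t 41.1 gap 13.5
az -0.0 | dx dy dz [ 0.08 -0.01  1.12] | /n [ 0.041 -0.003  0.562] 2
```

View pics/crop8.png

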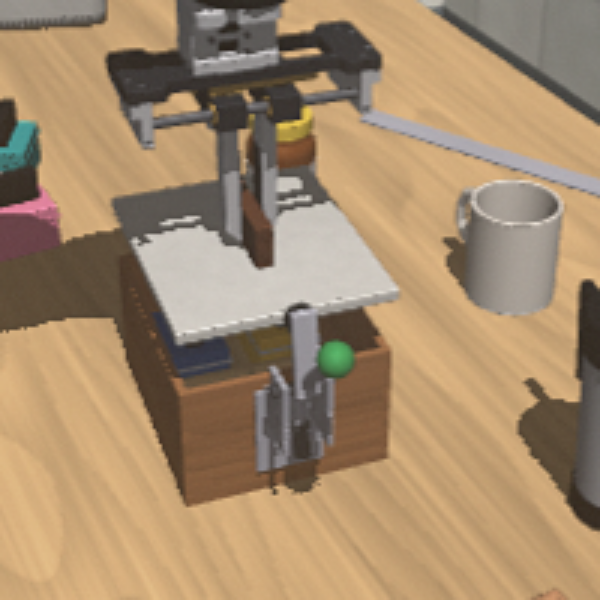

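The lid is level and aligned over the chest, with the clamp still open. Lowering it.

Call:
jog_arm([
  {"dx": 0.08,"dy": 0,"dz": 0,"ax": 0,"ay": 0,"az": 0,"gripper": 1},
  {"dx": 0,"dy": 0,"dz": 0.3,"ax": 0,"ay": 0,"az": 0,"gripper": 1},
  {"dx": 0,"dy": 0,"dz": 0.3,"ax": 0,"ay": 0,"az": 0,"gripper": 1},
  {"dx": 0,"dy": 0,"dz": 0.2,"ax": 0,"ay": 0,"az": 0,"gripper": 1},
  {"dx": 0,"dy": 0,"dz": 0.15,"ax": 0,"ay": 0,"az": 0,"gripper": 1},
  {"dx": 0,"dy": 0,"dz": 0.1,"ax": 0,"ay": 0,"az": 0,"gripper": 1},
  {"dx": 0,"dy": 0,"dz": 0,"ax": 0,"ay": 0,"az": 0,"gripper": 1},
  {"dx": 0,"dy": 0,"dz": 0,"ax": 0,"ay": 0,"az": 0,"gripper": 1},
])

```text
clock: 42.15
eef_pos: [505.1, 41.7, 128.5]
eef_rot: [3.141, -0.0, 1.457]
wrist_force: [0.6, 0.5, -1.4]
finger_gap: 13.5
finger_force: 45.0
```

Call:
jog_arm([
  {"dx": 0,"dy": 0,"dz": 0.05,"ax": 0,"ay": 0,"az": 0,"gripper": 1},
  {"dx": 0,"dy": 0,"dz": 0,"ax": 0,"ay": 0,"az": 0,"gripper": 1},
  {"dx": 0,"dy": 0,"dz": 0,"ax": 0,"ay": 0,"az": 0,"gripper": 1},
])

```text
clock: 42.52
eef_pos: [504.9, 41.7, 126.3]
eef_rot: [-3.142, 0.0, 1.457]
wrist_force: [-0.4, -0.0, -3.1]
finger_gap: 13.7
finger_force: 45.0
```

Call:
jog_arm([
  {"dx": 0,"dy": 0,"dz": 0,"ax": 0,"ay": 0,"az": 0,"gripper": 0},
  {"dx": 0,"dy": 0,"dz": 0,"ax": 0,"ay": 0,"az": 0,"gripper": 0},
  {"dx": 0,"dy": 0,"dz": 0,"ax": 0,"ay": 0,"az": 0,"gripper": 0},
  {"dx": 0,"dy": 0,"dz": 0,"ax": 0,"ay": 0,"az": 0,"gripper": 0},
  {"dx": 0,"dy": 0,"dz": -0.4,"ax": 0,"ay": 0,"az": 0,"gripper": 0},
  {"dx": 0,"dy": 0,"dz": -0.8,"ax": 0,"ay": 0,"az": 0,"gripper": 0},
  {"dx": 0,"dy": 0,"dz": -1,"ax": 0,"ay": 0,"az": 0,"gripper": 0},
  {"dx": 0,"dy": 0,"dz": -1,"ax": 0,"ay": 0,"az": 0,"gripper": 0},
  {"dx": 0,"dy": 0,"dz": -1,"ax": 0,"ay": 0,"az": 0,"gripper": 0},
  {"dx": 0,"dy": 0,"dz": 0,"ax": 0,"ay": 0,"az": 0,"gripper": 1},
])

```text
clock: 43.78
eef_pos: [505.6, 41.8, 298.1]
eef_rot: [3.136, -0.001, 1.457]
wrist_force: [-0.5, 0.9, 0.2]
finger_gap: 86.9
finger_force: 0.0
```

Run:
```python
from h import *
s=snap('side','side9');cv2.imwrite('pics/crop9.png',cv2.resize(s['image'][200:360,210:370,::-1],(600,600)))
a=chest(0,-225);plan((*a,283,83.5),(*a,184,83.5),(*chest(0,-100),184,83.5))
P=[chest(x,y) for x,y in((-80,96),(-80,-96),(80,-96),(80,96))];print(proj(s,[(*p,110) for p in P]).round(1).tolist())
k=big(mask(s,'white',(230,240,340,315)));h=cv2.convexHull(k);print(cv2.approxPolyDP(h,3,True)[:,0].tolist())
```

```text
at [505.1  41.7 295.8] rot [ 1.7984e+02 -2.0000e-02  8.3490e+01] t 43.8 gap 83.2
az -0.0 | dx dy dz [-5.59  0.    0.32] | /n [-0.932  0.     0.054] 6
az -0.0 | dx dy dz [0.   0.   2.48] | /n [0.    0.    0.825] 3
az -0.0 | dx dy dz [ 3.12 -0.   -0.  ] | /n [ 0.781 -0.    -0.   ] 4
[[237.2, 260.8], [258.5, 307.9], [331.5, 292.2], [301.4, 249.3]]
[[330, 292], [296, 314], [259, 311], [238, 262], [301, 251]]
```

View pics/crop9.png

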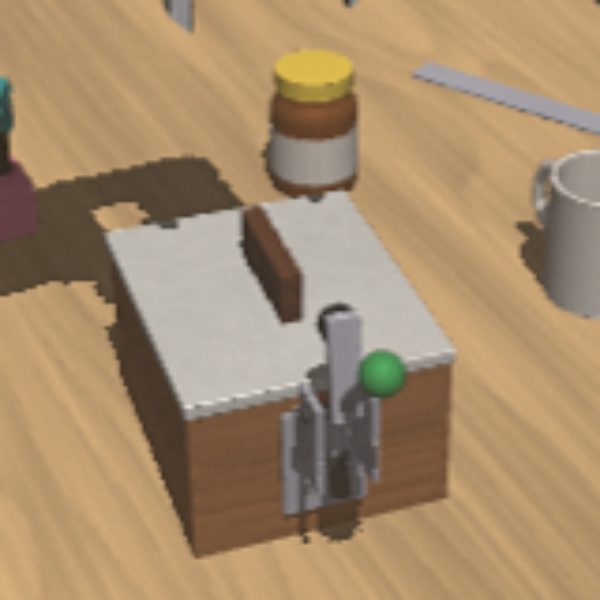

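The lid is fully seated: its corners match the predicted projection to within 1–2 px, and the clamp is still open. I'll move outboard of the knob and push it over.

Call:
jog_arm([
  {"dx": -0.9,"dy": 0,"dz": 0,"ax": 0,"ay": 0,"az": 0,"gripper": 1},
  {"dx": -0.9,"dy": 0,"dz": 0,"ax": 0,"ay": 0,"az": 0,"gripper": 1},
  {"dx": -0.9,"dy": 0,"dz": 0,"ax": 0,"ay": 0,"az": 0,"gripper": 1},
  {"dx": -0.9,"dy": 0,"dz": 0,"ax": 0,"ay": 0,"az": 0,"gripper": 1},
  {"dx": -0.9,"dy": 0,"dz": 0,"ax": 0,"ay": 0,"az": 0,"gripper": 1},
  {"dx": -0.9,"dy": 0,"dz": 0,"ax": 0,"ay": 0,"az": 0,"gripper": 1},
  {"dx": -0.4,"dy": 0,"dz": 0,"ax": 0,"ay": 0,"az": 0,"gripper": 1},
  {"dx": 0,"dy": 0,"dz": 0,"ax": 0,"ay": 0,"az": 0,"gripper": 1},
  {"dx": 0,"dy": 0,"dz": 0,"ax": 0,"ay": 0,"az": 0,"gripper": 1},
])

```text
clock: 44.95
eef_pos: [478.7, -187.8, 294.1]
eef_rot: [-3.141, -0.0, 1.458]
wrist_force: [-0.7, 1.1, 0.0]
finger_gap: 0.5
finger_force: 0.0
```

Run:
```python
from h import *
p=manip.read_state()['eef_pos'];plan((*chest(0,-228),295,83.5),(*chest(0,-228),176,83.5),(*chest(0,-120),180,83.5))
```

```text
at [ 478.7 -187.8  294.1] rot [-1.7998e+02 -2.0000e-02  8.3530e+01] t 45.0 gap 0.5
az 0.0 | dx dy dz [ 0.11  0.01 -0.02] | /n [ 0.108  0.006 -0.023] 1
az -0.0 | dx dy dz [0.   0.   2.98] | /n [0.    0.    0.992] 3
az -0.0 | dx dy dz [ 2.7  0.  -0.1] | /n [ 0.9    0.    -0.033] 3
```

Call:
jog_arm([
  {"dx": 0,"dy": 0,"dz": 0.8,"ax": 0,"ay": 0,"az": 0,"gripper": 1},
  {"dx": 0,"dy": 0,"dz": 0.8,"ax": 0,"ay": 0,"az": 0,"gripper": 1},
  {"dx": 0,"dy": 0,"dz": 0.8,"ax": 0,"ay": 0,"az": 0,"gripper": 1},
  {"dx": 0,"dy": 0,"dz": 0.55,"ax": 0,"ay": 0,"az": 0,"gripper": 1},
  {"dx": 0,"dy": 0,"dz": 0,"ax": 0,"ay": 0,"az": 0,"gripper": 1},
])

```text
clock: 45.58
eef_pos: [478.3, -187.6, 175.2]
eef_rot: [-3.139, -0.001, 1.458]
wrist_force: [0.5, 0.7, -0.6]
finger_gap: 0.1
finger_force: 0.0
```

Call:
jog_arm([
  {"dx": 0.3,"dy": 0,"dz": 0,"ax": 0,"ay": 0,"az": 0,"gripper": 1},
  {"dx": 0.2,"dy": 0,"dz": 0,"ax": 0,"ay": 0,"az": 0,"gripper": 1},
  {"dx": 0.2,"dy": 0,"dz": -0.05,"ax": 0,"ay": 0,"az": 0,"gripper": 1},
  {"dx": 0.2,"dy": 0,"dz": -0.05,"ax": 0,"ay": 0,"az": 0,"gripper": 1},
  {"dx": 0.2,"dy": 0,"dz": -0.05,"ax": 0,"ay": 0,"az": 0,"gripper": 1},
  {"dx": 0.2,"dy": 0,"dz": -0.05,"ax": 0,"ay": 0,"az": 0,"gripper": 1},
  {"dx": 0.2,"dy": 0,"dz": -0.05,"ax": 0,"ay": 0,"az": 0,"gripper": 1},
  {"dx": 0.2,"dy": 0,"dz": 0,"ax": 0,"ay": 0,"az": 0,"gripper": 1},
  {"dx": 0.2,"dy": 0,"dz": 0,"ax": 0,"ay": 0,"az": 0,"gripper": 1},
  {"dx": 0.2,"dy": 0,"dz": 0,"ax": 0,"ay": 0,"az": 0,"gripper": 1},
])

```text
clock: 46.82
eef_pos: [488.1, -104.5, 186.0]
eef_rot: [-3.141, -0.0, 1.457]
wrist_force: [-0.9, -0.5, 0.4]
finger_gap: 0.3
finger_force: 0.2
```

Call:
jog_arm([
  {"dx": 0.2,"dy": 0,"dz": 0,"ax": 0,"ay": 0,"az": 0,"gripper": 1},
  {"dx": 0.2,"dy": 0,"dz": 0,"ax": 0,"ay": 0,"az": 0,"gripper": 1},
  {"dx": 0.2,"dy": 0,"dz": 0,"ax": 0,"ay": 0,"az": 0,"gripper": 1},
  {"dx": 0,"dy": 0,"dz": 0,"ax": 0,"ay": 0,"az": 0,"gripper": 1},
  {"dx": -0.3,"dy": 0,"dz": -0.5,"ax": 0,"ay": 0,"az": 0,"gripper": 1},
  {"dx": -0.6,"dy": 0,"dz": -0.8,"ax": 0,"ay": 0,"az": 0,"gripper": 1},
  {"dx": -0.9,"dy": 0,"dz": -0.8,"ax": 0,"ay": 0,"az": 0,"gripper": 1},
  {"dx": -0.9,"dy": 0,"dz": -0.8,"ax": 0,"ay": 0,"az": 0,"gripper": 1},
  {"dx": -0.9,"dy": 0,"dz": 0,"ax": 0,"ay": 0,"az": 0,"gripper": 1},
  {"dx": -0.9,"dy": 0,"dz": 0,"ax": 0,"ay": 0,"az": 0,"gripper": 1},
])

```text
clock: 48.08
eef_pos: [470.1, -261.7, 302.6]
eef_rot: [3.141, 0.0, 1.457]
wrist_force: [-0.6, 0.3, -0.1]
finger_gap: 0.5
finger_force: 0.0
```

Call:
jog_arm([
  {"dx": -0.9,"dy": 0,"dz": 0,"ax": 0,"ay": 0,"az": 0,"gripper": 1},
  {"dx": -0.9,"dy": 0,"dz": 0,"ax": 0,"ay": 0,"az": 0,"gripper": 1},
  {"dx": 0,"dy": 0,"dz": 0,"ax": 0,"ay": 0,"az": 0,"gripper": 1},
  {"dx": 0,"dy": 0,"dz": 0,"ax": 0,"ay": 0,"az": 0,"gripper": 1},
])

```text
clock: 48.58
eef_pos: [462.3, -331.5, 302.1]
eef_rot: [-3.141, -0.0, 1.457]
wrist_force: [-0.0, 0.7, 0.1]
finger_gap: 0.9
finger_force: 0.0
```

Run:
```python
from h import *
s=snap('side','sideA');t=snap('top','topA')
gt=mask(t,'green',(335,260,420,300));gs=mask(s,'green',(240,230,340,330));print(cen(gs))
if gt.any():print(tri(t,cen(gt),s,cen(gs)),chest(0,-69))
o=np.zeros((480,640,3),np.uint8);cv2.imwrite('pics/cropA.png',s['image'][160:400,190:510,::-1].repeat(2,0).repeat(2,1))
```

```text
(291.55223880597015, 264.0149253731343)
(array([497.06460273, -25.77638017, 182.21173776]), np.float64(0.8626705130271733)) [497.48897825 -25.55645804]
```

View pics/cropA.png

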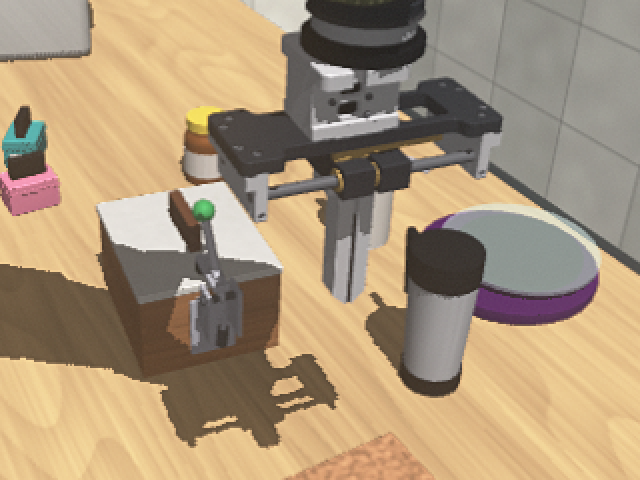

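The clamp is shut: its knob is at (291.5,264) in the side view, the same place as at the start. The lid is seated, nothing else has moved, and the robot is clear of everything.

```bash
python3 -c "
from cell import job
print(job.sign_off())"
```

```text
the job is handed in; nothing more can be done
None
```

The job is handed in: the two tins present (blue and yellow) stand upright in separate compartments, the lid is seated, the clamp is shut on it, and the mug, travel mug and honey jar were left alone; `sign_off` returned no verdict.

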